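# Nest a small tin in a twist-lock canister and close it

## Task

Take the small green tin out of the leaning rack and stand it upright in the open lower shell of the twist-lock canister, setting it down rather than dropping it. Then lower the hollow aluminium cap over it, with the cap's two orange tabs in the gaps between the orange claws until the rim is fully down, and turn the cap clockwise (seen from above) until the tabs are under the claws and against their stops. Leave the closed canister released and the other things on the bench where they are.

Things in the scene. Friction and masses are not known exactly. Their poses are not given: they have to be found in the camera images.
- base: Lower shell of the canister, fixed to the bench by a wooden disc 124 mm across. Origin: centre of the disc's underside, on the bench top (80 mm above the robot's surface), z up. Bore 57 mm across. A dark flange 114 mm across has its top at z 47 mm; a neck 64 mm across, chamfered at the mouth, rises from it to z 55 mm. Orange claws stand on the flange at its own +x and -x.
- base_floor (a point): Centre of the lower shell's inner floor, 17 mm above the origin of base, on its axis; the small tin's underside belongs here.
- base_claw (a point): Top centre of the claw at base +x, 49.5 mm from the axis, 59.5 mm above the origin; its twin is opposite. A claw is a roof 42 to 57 mm from the axis, 26 mm wide, underside 7.5 mm above the flange, closed outside and by a stop at its clockwise end (-y for this one), open at the other: a tab slides under it by a clockwise turn seen from above. Round base +y and -y the flange is clear.
- rack: Dark steel rack fixed to the bench, foot 120 x 75 mm, holding the small tin leaning 30 degrees from vertical, its top towards the rack's own -x (roughly to the robot). Origin: centre of the foot's underside. It holds the lower part only: cheeks at +y and -y up to 25 mm along the tin, 57 mm over their outsides; 60 mm wide back rest under it up to 45 mm; lip in front up to 12 mm. Pull the tin out along its axis.
- inner: Small closed green tin with a white lid band, a cylinder 40 mm across and 90 mm long, about 90 g. Origin: centre of its underside; z along its axis to the lid end (top). Starts leaning in the rack.
- cap: Hollow aluminium cap (upper shell), 76 mm across outside, 68 inside, 72 mm high, 67 inside, about 200 g. Origin: centre of its open lower rim; z up. Starts standing on its rim on the bench. Closed: rim on the flange (origin 47 mm above that of base), cap x in line with base x either way round, where the tabs meet the stops (to 2 degrees). No spring or catch, turns easily.
- cap_handle (a point): Centre of the black bar handle on the cap's top, 87 mm above the rim; the bar is 50 mm long along the cap's x, 16 mm wide along y, and stands from 72 to 102 mm above the rim.
- cap_tab (a point): Outer end of the orange tab at the cap's +x, at the lower rim, 50 mm from the axis; its twin is at -x, both in line with the handle. Tabs are 5 mm thick, 12 mm wide. They pass down to the flange when the handle is 40 to 140 degrees counter-clockwise (from above) of the base x axis.
- plate: White ceramic plate, 170 mm across, 18 mm high, loose; bystander. Origin: centre of its underside.
- pp_box: Clear polypropylene box with a blue lid, 106 x 136 x 62 mm high, loose; bystander. Origin: centre of its underside.
- canister: Closed screw-top aluminium canister with a dark top, 70 mm across, 107 mm high, loose; bystander, not part of the job. Origin: centre of its underside.
- roller: Red silicone dough roller with wooden ends, 296 mm long along its x, 46 mm high, loose; bystander. Origin: centre of its underside.
- spoon: Steel spoon, 170 mm long along its x, lying on the bench, loose; bystander. Origin: underside.
- shaker: Small blue ceramic shaker, 36 mm across, 64 mm high, loose; bystander. Origin: centre of its underside.

How it is judged:
By the outcome, as a careful person would: the job done as asked, in the order asked, and still so for the second after the job is handed in, with the robot touching nothing.
It also fails if it takes over 72 s, if anything falls off the work surface, if the arm or the gripper's body presses on something with over 40 N, if the wrist force passes 120 N, or if a joint passes its speed limit or range.

## Robot

A 6-joint arm with a two-finger parallel gripper is mounted at the origin on the work surface. World frame = base frame: x ahead of the robot, y to its left, z up, the work surface at z = 0. Lengths are in mm, angles in rad, forces in N, time in s.
With the tool pointing down it reaches from about 275 to 750 mm from the base axis. Payload 10.2 kg.
Tool frame: the origin (TCP) lies between the finger pads; the fingertips stand 17 mm ahead of it and the grasp point (between the pads) lies 2 mm behind it; y points along the fingers, x is the direction in which the jaws open and shut, and the axes are right-handed (so a half turn about y gives the same grasp; the last joint's range is limited). The gripper opens to 85 mm and grips with 20 to 120 N. Pads are 22 mm wide; open, the fingers measure 114 mm over their backs; the gripper's body (76 mm by 85 mm) begins 54 mm behind the grasp point. The pads swing forward as they close: fully open they stand 13 mm farther back than shut.
Start: joints at [0.911, 0.313, 1.498, -0, 1.331, -0.223], TCP at [222.11, 475.708, 248.294] pointing down, gripper open.
Joint ranges: [-2.94, 2.94], [-0.97, 2.17], [0.19, 2.56], [-1.23, 4.37], [0.02, 3.11], [-2.88, 2.88]. Speed limits (rad/s): [2.39, 2.39, 3.01, 3.14, 3.14, 3.14].

## Interface

Orientations are given as a unit quaternion [w, x, y, z].
In Python, from rig import ctrl gives the robot as it stands.
- The arm moves only by the tool jog_arm, never from a script. Its argument "targets" is a list of rows, each an object with "offset": the shift along the tool's x, y, z in m, a list of three; "yaw": the turn about the tool's y in rad. In form: [{"offset": [dx, dy, dz], "yaw": yaw}, ...]. A call has 1 to 12 rows; each row is the pose to reach, as a shift and turn from the pose measured when the call began, along the tool's axes at that moment; what a row does not reach only later rows make up. A row lasts 1/12 s, in which the tool goes at most 41.7 mm and 7.16 degrees, less where a joint would pass 70% of its speed; a pose out of reach is approached as far as the arm can. A call with a gripper value outside its range is refused whole. "fingers" is the finger opening in m, from 0 to 0.0854, set as the call begins (left out, the last holds). The fingers move at their own pace and stop on an object; "grip_force" is the grip in N (left out, the last holds). Time passes only in rows, so rows that repeat a pose let the fingers close. It gives the time, the measured TCP pose, the force and the opening at its end, in the units of the state.
- ctrl.sense(): the state, without advancing time (a new reading comes with each control period).
- ctrl.capture(name): name is "scene" or "top" or "wrist"; returns a dict with "img" (480x640x3 uint8, red, green, blue), "intrinsics" (3x3 intrinsics, pixels), "k1" (the pictures are not rectified: a ray, as slopes to the right and down, at radius r is drawn at 1 + k1 r^2 times it, then the intrinsics apply), "T" (4x4, takes a point from camera to world coordinates); the wrist camera has in their place "mount" (4x4, takes a point from camera to tool coordinates, whose origin is the TCP and whose axes are the tool frame's). Camera axes: x right, y up, looking along -z (the intrinsics and any distortion apply to the point x, -y, -z); pixel columns grow to the right and rows downward; lengths in mm; the calibration is good to about 2 mm. A picture is of the moment at which its call begins: read the wrist's pose just before it. There is no depth.
- ctrl.finish_job(): hands the job in, once; it reports no verdict.
Trained networks look in the newest picture that a camera, given by its name, has taken for a name from the list of things; names that differ only in an ending like _2 or _b are one class to them, and where a whole thing is asked for, a point or a joint stands for the part that bears it (a point fixed in the world has none). Each returns a list of dicts, best first, with "score" (0 to 1); they miss things now and then, are a little off and sometimes report something else, mostly with a low value. They report only what shows in the picture. A call takes as long as a camera call.
- ctrl.boxes_of(camera, target): "box" ([left, top, right, bottom] in pixels, round what is visible of it).
- ctrl.regions_of(camera, target): "region" (480x640 bool, what is visible of it) and "box" ([left, top, right, bottom] in pixels, round what is visible of it).
The state is a dict: "time_s": time; "joints": joint angles; "dq": joint speeds; "tau": joint torques, N m; "eef_pos": TCP position; "ee_rot": TCP orientation; "force": force on the tool from outside, world axes, zero at the start; "wrist_torque": the same for the moment, N m; "grip_width": opening from 0.0 (shut) to 1.0 (fully open).
Only numpy, scipy, OpenCV 4.12 (cv2) and the standard library are available. Lean on these libraries where they do the work, as an engineer would, in place of code of your own. Each camera call takes 0.05 s, during which the arm holds its last target.

## Working session

There is one attempt and no reset: what is moved stays moved. The work goes in short steps, Python scripts to look and compute and a tool call to move; the robot and the scene stay as the last step left them, time stands still between calls to the robot, and variables do not carry over. Pictures are saved under pics/ and viewed, and the job is handed in when it is done.

Besides the shell and the picture viewer there is one more tool, called after "Request:" by a JSON object that holds its "api" and its "payload". jog_arm: Moves the arm, as the interface text tells. Its arguments: {"type":"object","properties":{"targets":{"type":"array"},"fingers":{"type":"number"},"grip_force":{"type":"number"}},"required":["targets"]}

```bash
ls; mkdir -p pics
python3 - <<'E'
from rig import ctrl
import cv2,numpy as np
np.set_printoptions(precision=4,suppress=True)
s=ctrl.sense()
for k,v in s.items(): print(k,v)
for n in ["scene","top","wrist"]:
    c=ctrl.capture(n)
    cv2.imwrite(f"pics/{n}0.png",cv2.cvtColor(c["img"],cv2.COLOR_RGB2BGR))
    print(n,{k:v for k,v in c.items() if k!="img"})
E
```

```text
pics
time_s 0.0
joints [ 0.9106  0.3135  1.4984 -0.      1.331  -0.2234]
dq [-0.0003 -0.0003 -0.0017  0.0005 -0.0007  0.0008]
tau [  0.0005 -41.2282 -25.9736  -0.0002   0.0042  -0.    ]
eef_pos [221.9704 475.5115 247.7186]
ee_rot [-0.5963  0.5966  0.3794 -0.3802]
force [-0.7792  0.4991  0.2698]
wrist_torque [-0.0069 -0.0269  0.0129]
grip_width 1.0013305765014875
scene {'intrinsics': array([[534.4006,   0.    , 320.6842],
       [  0.    , 534.4006, 240.2417],
       [  0.    ,   0.    ,   1.    ]]), 'k1': 0.0041277922873299774, 'T': array([[  -0.6992,   -0.5883,    0.4063, 1158.0471],
       [   0.7148,   -0.5658,    0.4109,  502.899 ],
       [  -0.0119,    0.5777,    0.8161, 1170.8627],
       [   0.    ,    0.    ,    0.    ,    1.    ]])}
top {'intrinsics': array([[440.2016,   0.    , 315.2654],
       [  0.    , 440.2016, 240.5266],
       [  0.    ,   0.    ,   1.    ]]), 'k1': -0.11185927482059059, 'T': array([[   0.0032,    0.9784,   -0.2068,  470.7012],
       [  -1.    ,    0.0025,   -0.004 ,   18.7918],
       [  -0.0034,    0.2068,    0.9784, 1110.6195],
       [   0.    ,    0.    ,    0.    ,    1.    ]])}
wrist {'intrinsics': array([[338.9729,   0.    , 319.5107],
       [  0.    , 338.9729, 245.9415],
       [  0.    ,   0.    ,   1.    ]]), 'k1': -0.038115197721270776, 'mount': array([[   1.    ,    0.0011,   -0.0013,   -0.4812],
       [  -0.0015,    0.3148,   -0.9491, -124.7393],
       [  -0.0007,    0.9491,    0.3148,   80.4684],
       [   0.    ,    0.    ,    0.    ,    1.    ]])}
```

View pics/scene0.png

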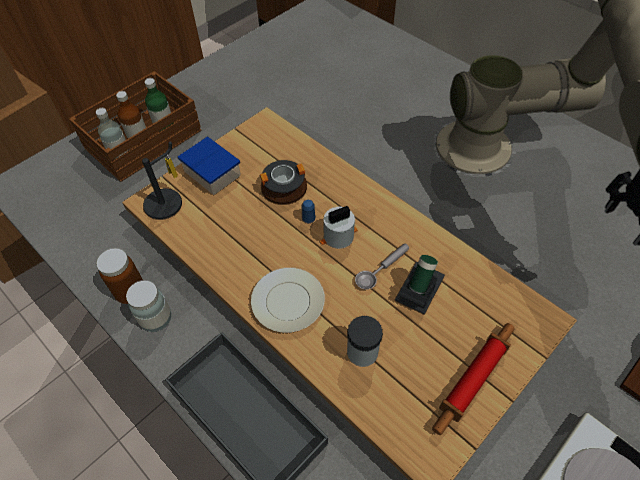

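View pics/top0.png

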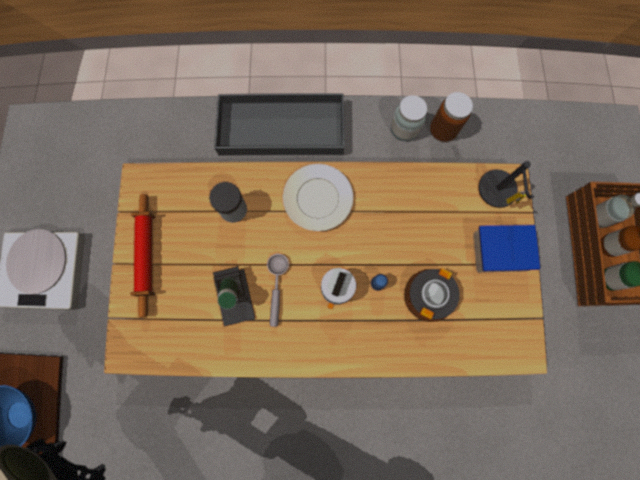

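View pics/wrist0.png

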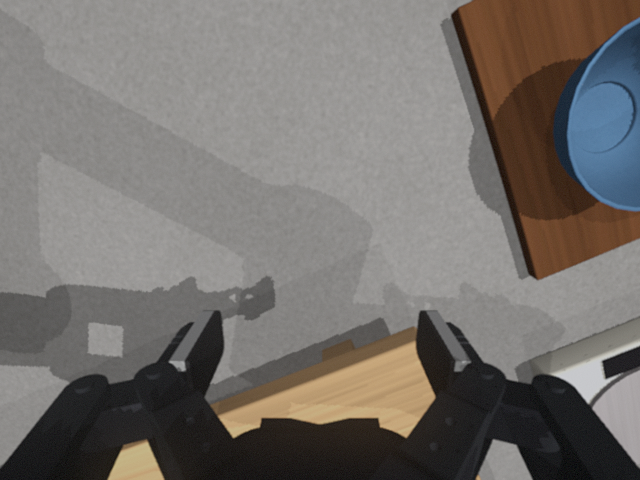

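```bash
cat > h.py <<'E'
import numpy as np,cv2
from rig import ctrl
from scipy.spatial.transform import Rotation as R
np.set_printoptions(precision=2,suppress=True)
def tool():
    s=ctrl.sense(); q=s["ee_rot"]
    T=np.eye(4); T[:3,:3]=R.from_quat([q[1],q[2],q[3],q[0]]).as_matrix(); T[:3,3]=s["eef_pos"]; return T
def cap(n,fn=None):
    W=tool()
    c=ctrl.capture(n)
    if "mount" in c: c["T"]=W@c["mount"]
    if fn: cv2.imwrite(f"pics/{fn}.png",cv2.cvtColor(c["img"],cv2.COLOR_RGB2BGR))
    return c
def proj(c,P):
    P=np.atleast_2d(P).astype(float); Ti=np.linalg.inv(c["T"])
    p=P@Ti[:3,:3].T+Ti[:3,3]
    a=np.stack([p[:,0]/-p[:,2],-p[:,1]/-p[:,2]],1)
    r2=(a**2).sum(1,keepdims=True); a=a*(1+c["k1"]*r2)
    K=c["intrinsics"]; return a*[K[0,0],K[1,1]]+[K[0,2],K[1,2]]
def ray(c,uv):
    uv=np.atleast_2d(uv).astype(float);K=c["intrinsics"]
    d=(uv-[K[0,2],K[1,2]])/[K[0,0],K[1,1]]; a=d.copy()
    for _ in range(20): a=d/(1+c["k1"]*(a**2).sum(1,keepdims=True))
    v=np.stack([a[:,0],-a[:,1],-np.ones(len(a))],1)@c["T"][:3,:3].T
    return c["T"][:3,3],v
def onz(c,uv,z):
    o,v=ray(c,uv); return o+v*((z-o[2])/v[:,2:3])
def zoom(c,box,fn,f=4):
    l,t,r,b=[int(x) for x in box]; im=c["img"][t:b,l:r]
    cv2.imwrite(f"pics/{fn}.png",cv2.cvtColor(cv2.resize(im,None,fx=f,fy=f,interpolation=cv2.INTER_CUBIC),cv2.COLOR_RGB2BGR))
E
python3 - <<'E'
from h import *
c=cap("top")
zoom(c,(200,220,500,340),"tz0",2.6)
print(tool())
for n in ["base","base_claw","rack","inner","cap","cap_handle","cap_tab","shaker"]:
    r=ctrl.boxes_of("top",n)
    for d in r[:2]:
        b=np.array(d["box"]);m=[(b[0]+b[2])/2,(b[1]+b[3])/2]
        print(n,round(d["score"],2),b,onz(c,m,80)[0])
c=cap("scene")
zoom(c,(240,150,460,320),"sz0",3.5)
E
```

```text
[[  0.42  -0.    -0.91 222.03]
 [  0.91  -0.     0.42 475.59]
 [ -0.    -1.     0.   247.96]
 [  0.     0.     0.     1.  ]]
base 0.78 [404.  269.7 460.2 321.8] [ 556.48 -252.22   80.  ]
base_claw 0.72 [401.8 267.6 460.  321.5] [ 559.32 -249.48   80.  ]
rack 0.62 [214.4 265.7 256.2 326.4] [554.97 210.04  80.  ]
inner 0.63 [212.8 277.1 239.5 308.2] [562.77 232.02  80.  ]
inner 0.45 [402.1 266.9 459.  322.5] [ 558.97 -248.63   80.  ]
cap 0.7 [323.7 271.  359.1 308.3] [571.11 -38.61  80.  ]
cap 0.21 [216.1 277.9 239.3 310.3] [559.39 228.2   80.  ]
cap_handle 0.74 [320.2 267.2 355.  309.4] [574.26 -29.73  80.  ]
cap_tab 0.81 [321.1 266.7 359.8 308.4] [576.04 -36.42  80.  ]
shaker 0.61 [366.9 269.9 385.8 290.3] [ 593.65 -121.16   80.  ]
```

View pics/tz0.png

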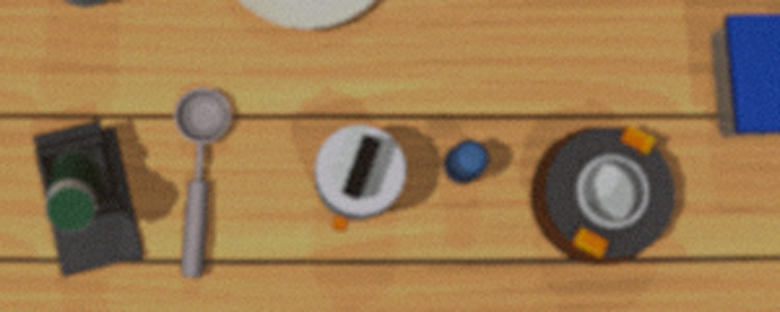

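View pics/sz0.png

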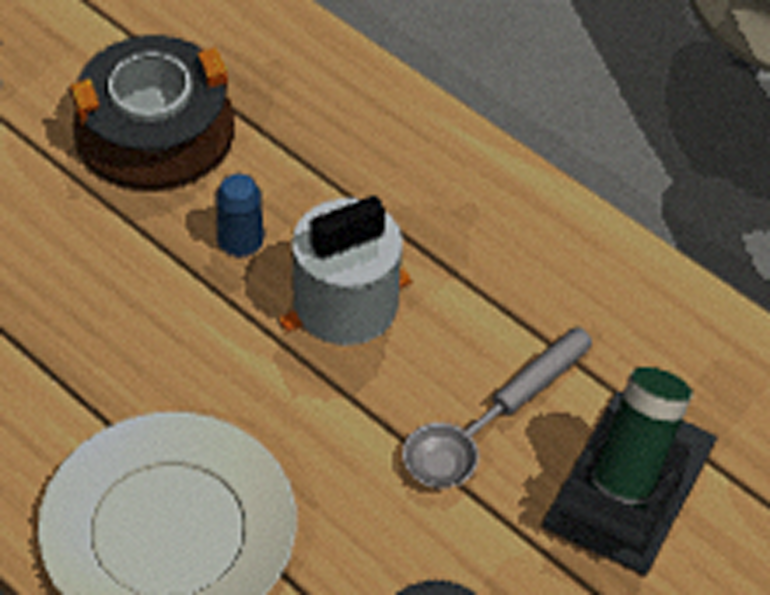

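```bash
cat >> h.py <<'E'
def tri(obs):
    A=np.zeros((3,3));b=np.zeros(3)
    for c,uv in obs:
        o,v=ray(c,uv);v=v[0]/np.linalg.norm(v[0]);M=np.eye(3)-np.outer(v,v);A+=M;b+=M@o
    X=np.linalg.solve(A,b); return X,[float(np.linalg.norm(proj(c,X)[0]-uv)) for c,uv in obs]
E
python3 - <<'E'
from h import *
t=cap("top");s=cap("scene")
T=lambda x,y:(x/2.6+200,y/2.6+220)
S=lambda x,y:(x/3.5+240,y/3.5+150)
for n,a,b in [("lid",(71,205),(661,386)),("neck",(612,190),(150,84)),("clawA",(638,140),(84,97)),("clawB",(590,243),(213,65)),("handle",(366,166),(346,225)),("captab",(340,223),(405,277))]:
    print(n,*tri([(t,T(*a)),(s,S(*b))]))
print("z139", onz(t,T(638,140),139.5),onz(t,T(590,243),139.5),"neck135",onz(t,T(612,190),135),"handle182", onz(t,T(366,166),180))
print("rack", onz(t,[T(37,138),T(98,122),T(142,255),T(65,273)],85))
E
```

```text
lid [539.13 211.16 178.58] [1.4544248066234609, 1.4030344235568522]
neck [ 556.89 -244.82  128.67] [1.2082955372801965, 1.0321542412659408]
clawA [ 600.33 -269.84  129.79] [1.0619928992137257, 0.9204738552983147]
clawB [ 511.59 -223.43  129.98] [1.1939233390056205, 1.0032343734940756]
handle [573.5  -29.72 162.81] [1.6887575193714806, 1.5227885745556502]
captab [531.07 -10.05  80.08] [1.84806318675911, 1.695388556028696]
z139 [[ 600.38 -269.07  139.5 ]] [[ 512.64 -223.34  139.5 ]] neck135 [[ 557.82 -245.46  135.  ]] handle182 [[573.68 -31.8  180.  ]]
rack [[608.28 261.32  85.  ]
 [623.27 205.97  85.  ]
 [504.04 162.42  85.  ]
 [487.48 230.81  85.  ]]
```

```bash
cat >> h.py <<'E'
def go(P,heading=None):
    W=tool(); d=W[:3,:3].T@(np.array(P)-W[:3,3])/1000
    h=np.degrees(np.arctan2(W[1,0],W[0,0])); y=0
    if heading is not None: y=-np.radians((heading-h+180)%360-180)
    print("pos",W[:3,3],"head %.2f"%h,"offset",np.round(d,4).tolist(),"yaw %.4f"%y, "tilt",np.degrees(np.arccos(-W[2,1])))
E
python3 - <<'E'
from h import *
go((545,213,255),107.1)
E
```

```text
pos [222.12 475.69 248.3 ] head 64.97 offset [-0.1014, -0.0067, -0.4037] yaw -0.7353 tilt 0.002436046029703935
```

Request:
{"api": "jog_arm", "payload": {"targets": [{"offset":[-0.101,-0.007,-0.404],"yaw":-0.735},{"offset":[-0.101,-0.007,-0.404],"yaw":-0.735},{"offset":[-0.101,-0.007,-0.404],"yaw":-0.735},{"offset":[-0.101,-0.007,-0.404],"yaw":-0.735},{"offset":[-0.101,-0.007,-0.404],"yaw":-0.735},{"offset":[-0.101,-0.007,-0.404],"yaw":-0.735},{"offset":[-0.101,-0.007,-0.404],"yaw":-0.735},{"offset":[-0.101,-0.007,-0.404],"yaw":-0.735},{"offset":[-0.101,-0.007,-0.404],"yaw":-0.735},{"offset":[-0.101,-0.007,-0.404],"yaw":-0.735},{"offset":[-0.101,-0.007,-0.404],"yaw":-0.735},{"offset":[-0.101,-0.007,-0.404],"yaw":-0.735}]}}

```text
time_s: 1.75
eef_pos: [548.7, 209.5, 254.5]
ee_rot: [0.421, -0.422, -0.567, 0.568]
force: [-0.2, -1.5, -0.8]
grip_width: 1.0
```

Run:
```python
from h import *
c=cap("wrist","w1")
go((545,213,255),107.1)
print(ctrl.sense()["time_s"],ctrl.sense()["joints"])
```

```text
pos [546.9  211.39 254.64] head 106.89 offset [0.0021, -0.0004, 0.0014] yaw -0.0037 tilt 0.0365877085214763
1.8 [ 0.17  0.45  1.29 -0.    1.4  -1.7 ]
```

View pics/w1.png

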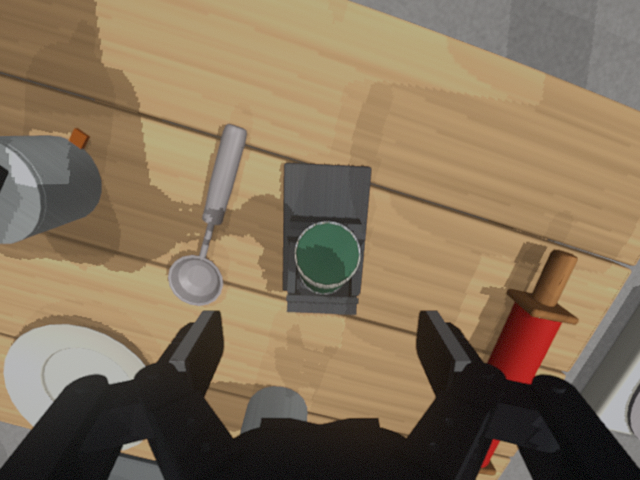

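Run:
```python
from h import *
c=cap("wrist"); zoom(c,(240,140,400,330),"w1z",3.1)
t=cap("top")
for z in (80,88,95): print(z,onz(c,[(285,164),(371,167),(356,313),(288,311)],z)[:,:2].round(1).tolist())
for z in (170,178,184): print(z,onz(c,(327,255),z), onz(c,[(295,255),(360,255)],z))
T=lambda x,y:(x/2.6+200,y/2.6+220)
print(tri([(t,T(71,205)),(c,(327,255))]))
```

```text
80 [[502.1, 166.3], [482.9, 238.3], [621.8, 271.8], [639.3, 206.2]]
88 [[501.2, 166.9], [482.6, 236.9], [617.8, 269.5], [634.7, 205.7]]
95 [[500.5, 167.4], [482.3, 235.7], [614.2, 267.6], [630.8, 205.3]]
170 [[540.84 214.19 170.  ]] [[546.93 194.07 170.  ]
 [534.56 234.96 170.  ]]
178 [[538.13 213.16 178.  ]] [[543.98 193.81 178.  ]
 [532.09 233.14 178.  ]]
184 [[536.09 212.39 184.  ]] [[541.77 193.61 184.  ]
 [530.23 231.77 184.  ]]
(array([542.46, 213.37, 163.53]), [0.798408354309148, 2.5297238175339825])
```

View pics/w1z.png

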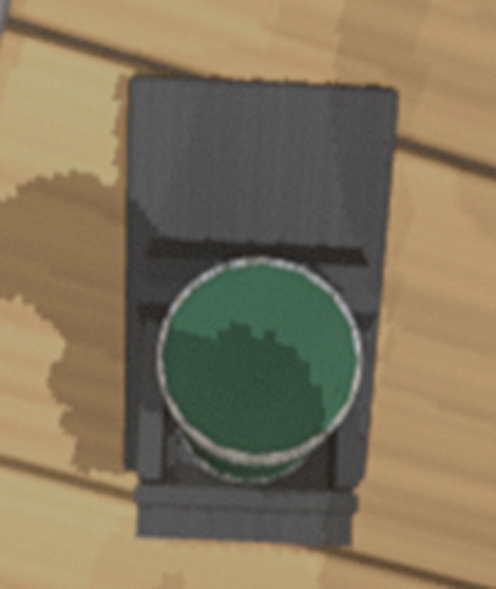

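Run:
```python
from h import *
c=cap("wrist");t=cap("top");s=cap("scene")
Z=lambda x,y:(240+x/3.1,140+y/3.1)
T=lambda x,y:(x/2.6+200,y/2.6+220)
S=lambda x,y:(x/3.5+240,y/3.5+150)
for z in (80,84,88):
    P=onz(c,[Z(128,77),Z(398,88),Z(367,480),Z(125,470)],z)[:,:2]
    f=lambda a:np.degrees(np.arctan2(a[1],a[0]))
    print(z,f(P[1]-P[0]),f(P[2]-P[3]),f(P[3]-P[0]),f(P[2]-P[1]),np.linalg.norm(P[1]-P[0]),np.linalg.norm(P[2]-P[3]),(P[0]+P[1])/2)
print(tri([(t,T(71,205)),(c,Z(260,355)),(s,S(661,386))]),tri([(c,Z(260,355)),(s,S(661,386))]))
```

```text
80 104.75808916279196 104.37222713503289 14.578540311129228 14.997250851252964 75.61588176224572 76.50486571895335 [492.51 201.98]
84 104.75808916279198 104.37222713503289 14.578540311129212 14.99725085125297 74.60735661245249 75.48448376530882 [492.18 201.8 ]
88 104.75808916279198 104.37222713503284 14.578540311129222 14.997250851252968 73.59883146265922 74.46410181166416 [491.86 201.63]
(array([538.25, 211.91, 177.2 ]), [1.9208232274817916, 3.042062773133508, 1.003208385198422]) (array([536.78, 213.34, 177.97]), [0.004637485560824273, 0.0013557920335622435])
```

Run:
```python
from h import *
go((548.6,216,155),104.7)
```

```text
pos [544.73 214.22 255.56] head 107.17 offset [0.0005, 0.1006, -0.0042] yaw 0.0431 tilt 0.01443615225760745
```

Request:
{"api": "jog_arm", "payload": {"targets": [{"offset":[0,0.0,-0.004],"yaw":0.043},{"offset":[0,0.035,-0.004],"yaw":0.043},{"offset":[0,0.07,-0.004],"yaw":0.043},{"offset":[0,0.1,-0.004],"yaw":0.043},{"offset":[0,0.1,-0.004],"yaw":0.043},{"offset":[0,0.1,-0.004],"yaw":0.043},{"offset":[0,0.1,-0.004],"yaw":0.043}]}}

```text
time_s: 2.63
eef_pos: [549.2, 216.0, 157.9]
ee_rot: [-0.431, 0.432, 0.561, -0.559]
force: [0.3, 0.8, 1.2]
grip_width: 0.999
```

Run:
```python
from h import *
c=cap("wrist","w2")
go((548.6,216,155),104.7)
```

```text
pos [549.44 215.94 158.17] head 104.74 offset [0.0003, 0.0032, 0.0008] yaw 0.0007 tilt 0.24718912069618035
```

View pics/w2.png

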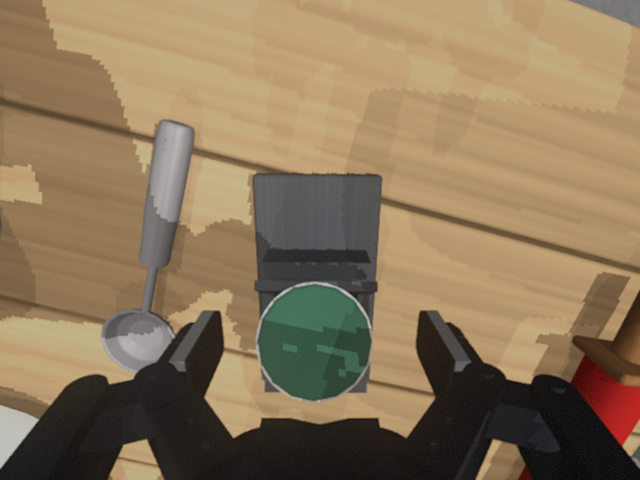

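Request:
{"api": "jog_arm", "payload": {"targets": [{"offset":[-0.002,0.003,0],"yaw":0},{"offset":[-0.002,0.003,0],"yaw":0},{"offset":[-0.002,0.003,0],"yaw":0}]}}

```text
time_s: 2.93
eef_pos: [550.3, 214.0, 156.1]
ee_rot: [-0.43, 0.433, 0.562, -0.558]
force: [-0.1, -0.2, -0.5]
grip_width: 1.002
```

Request:
{"api": "jog_arm", "payload": {"targets": [{"offset":[0,0,0],"yaw":0},{"offset":[0,0,0],"yaw":0},{"offset":[0,0,0],"yaw":0},{"offset":[0,0,0],"yaw":0},{"offset":[0,0,0],"yaw":0},{"offset":[0,0,0],"yaw":0},{"offset":[0,0,0],"yaw":0},{"offset":[0,0,0],"yaw":0}], "fingers": 0.02, "grip_force": 40}}

```text
time_s: 3.6
eef_pos: [550.3, 214.0, 156.3]
ee_rot: [-0.43, 0.433, 0.562, -0.558]
force: [-2.0, -0.4, 3.6]
grip_width: 0.459
```

Run:
```python
from h import *
c=cap("wrist","w3"); print(ctrl.sense())
go((548.6,216,155),104.7)
```

```text
{'time_s': 3.65, 'joints': array([ 0.17,  0.53,  1.42,  0.  ,  1.18, -1.66]), 'dq': array([ 0.,  0.,  0.,  0., -0.,  0.]), 'tau': array([ -0.23, -47.21, -23.75,   0.02,  -0.47,  -0.02]), 'eef_pos': array([550.28, 213.98, 156.31]), 'ee_rot': array([-0.43,  0.43,  0.56, -0.56]), 'force': array([-1.94, -1.01,  3.71]), 'wrist_torque': array([-0.07,  0.31, -0.06]), 'grip_width': 0.4625011477258424}
pos [550.28 213.98 156.31] head 104.74 offset [0.0024, 0.0013, 0.0011] yaw 0.0006 tilt 0.3434571207650406
```

View pics/w3.png

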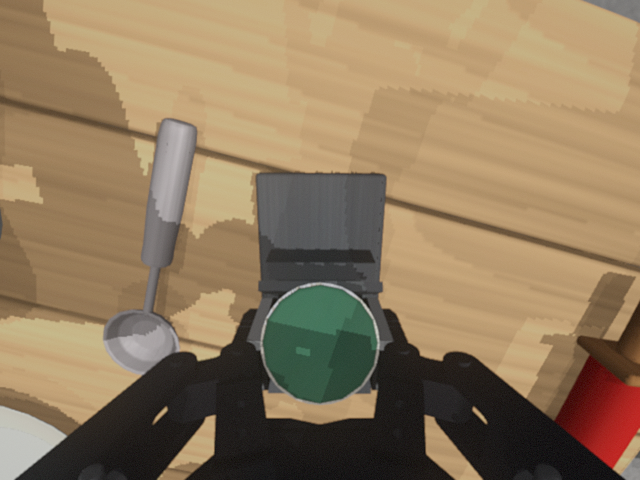

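Request:
{"api": "jog_arm", "payload": {"targets": [{"offset":[0,-0.0043,0.0025],"yaw":0},{"offset":[0,-0.0087,0.005],"yaw":0},{"offset":[0,-0.0173,0.01],"yaw":0},{"offset":[0,-0.026,0.015],"yaw":0},{"offset":[0,-0.0346,0.02],"yaw":0},{"offset":[0,-0.0433,0.025],"yaw":0},{"offset":[0,-0.052,0.03],"yaw":0},{"offset":[0,-0.0606,0.035],"yaw":0},{"offset":[0,-0.0693,0.04],"yaw":0},{"offset":[0,-0.09,0.04],"yaw":0},{"offset":[0,-0.11,0.04],"yaw":0},{"offset":[0,-0.12,0.04],"yaw":0}]}}

```text
time_s: 4.65
eef_pos: [511.0, 203.7, 278.9]
ee_rot: [-0.43, 0.434, 0.562, -0.558]
force: [-0.6, 0.2, -0.8]
grip_width: 0.457
```

Run:
```python
from h import *
c=cap("wrist","w4"); s=cap("scene"); zoom(s,(350,160,500,340),"s4",3)
print(ctrl.sense()["force"],ctrl.sense()["grip_width"])
go((548.6,216,155),104.7)
```

```text
[ 0.68 -0.2  -0.56] 0.4603447771718819
pos [511.2  203.72 277.82] head 104.74 offset [0.0024, 0.1232, -0.0381] yaw 0.0007 tilt 0.5350985013730103
```

View pics/w4.png

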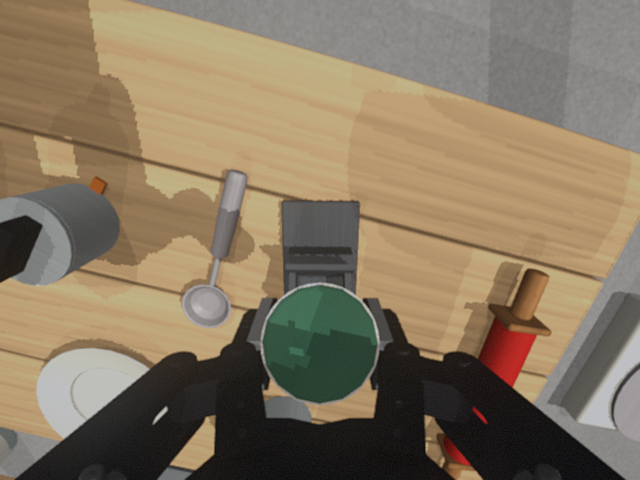

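View pics/s4.png

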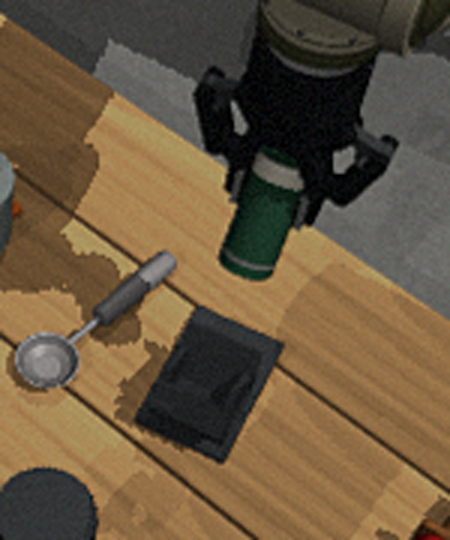

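Run:
```python
from h import *
go((600,-268,305),62.5)
```

```text
pos [511.2  203.72 277.82] head 104.74 offset [-0.4788, -0.0271, 0.0339] yaw 0.7372 tilt 0.5350985013730103
```

Request:
{"api": "jog_arm", "payload": {"targets": [{"offset":[-0.02,-0.027,0.01],"yaw":0.06},{"offset":[-0.06,-0.027,0.03],"yaw":0.12},{"offset":[-0.1,-0.027,0.034],"yaw":0.2},{"offset":[-0.14,-0.027,0.034],"yaw":0.3},{"offset":[-0.18,-0.027,0.034],"yaw":0.4},{"offset":[-0.22,-0.027,0.034],"yaw":0.5},{"offset":[-0.26,-0.027,0.034],"yaw":0.6},{"offset":[-0.3,-0.027,0.034],"yaw":0.7},{"offset":[-0.34,-0.027,0.034],"yaw":0.737},{"offset":[-0.38,-0.027,0.034],"yaw":0.737},{"offset":[-0.42,-0.027,0.034],"yaw":0.737},{"offset":[-0.45,-0.027,0.034],"yaw":0.737}]}}

```text
time_s: 5.75
eef_pos: [592.3, -243.2, 302.7]
ee_rot: [-0.604, 0.605, 0.369, -0.364]
force: [0.5, 0.0, -1.0]
grip_width: 0.461
```

Run:
```python
from h import *
go((600,-268,305),62.5)
```

```text
pos [ 592.31 -243.16  302.71] head 62.41 offset [-0.0184, -0.0023, -0.0183] yaw -0.0015 tilt 0.4179351934909219
```

Request:
{"api": "jog_arm", "payload": {"targets": [{"offset":[-0.018,0,-0.018],"yaw":0},{"offset":[-0.018,0,-0.018],"yaw":0},{"offset":[-0.018,0,-0.018],"yaw":0},{"offset":[-0.018,0,-0.018],"yaw":0}]}}

```text
time_s: 6.08
eef_pos: [599.8, -266.8, 301.7]
ee_rot: [0.605, -0.604, -0.369, 0.364]
force: [0.1, 0.1, -0.6]
grip_width: 0.458
```

Run:
```python
from h import *
go((600,-268,305),62.5)
c=cap("wrist","w5"); zoom(c,(200,120,440,340),"w5z",3.2)
```

```text
pos [ 599.78 -266.84  301.65] head 62.43 offset [-0.0009, -0.0033, -0.0007] yaw -0.0012 tilt 0.3825471378735137
```

View pics/w5.png

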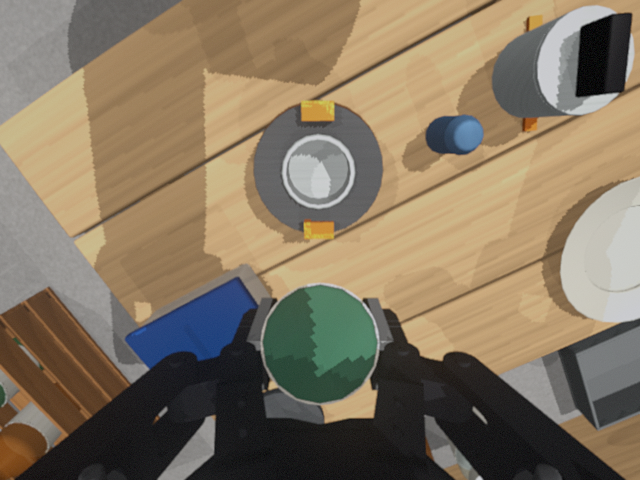

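View pics/w5z.png

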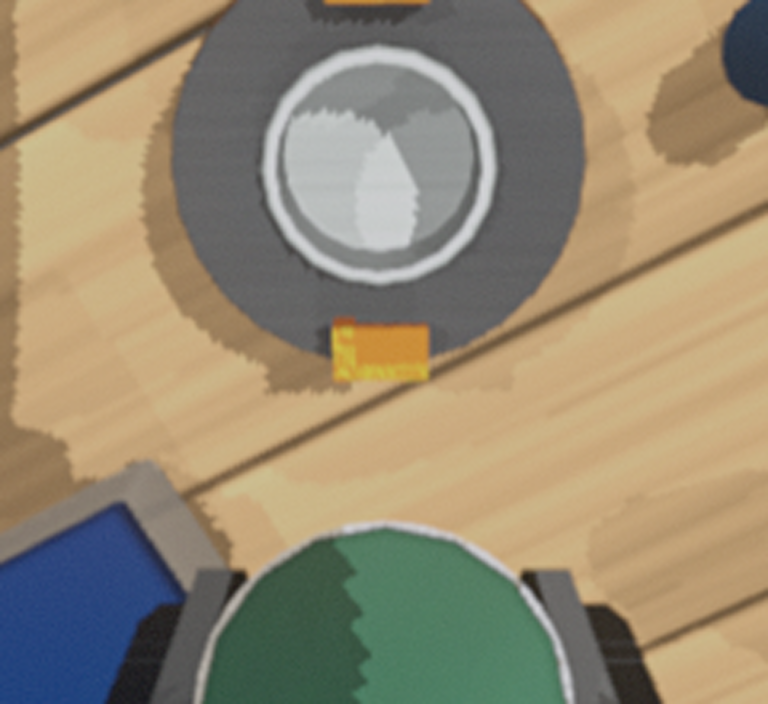

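Run:
```python
from h import *
c=cap("wrist"); W=tool()
Z=lambda x,y:(200+x/3.2,120+y/3.2)
P=onz(c,[Z(380,165)],135)[0]; print("neck",P)
a=onz(c,[(317.5,111),(319,230)],139.5);print("claws",a,np.degrees(np.arctan2(*(a[1]-a[0])[[1,0]])),np.linalg.norm(a[1]-a[0]),a.mean(0))
print("neck w",onz(c,[Z(263,165),Z(497,165)],135))
# lid in tool: find plane dist so width=40
Ti=np.linalg.inv(W)
o,v=ray(c,[(261.5,343),(379.5,343),(320.5,343)])
o=Ti[:3,:3]@o+Ti[:3,3]; v=v@Ti[:3,:3].T
v=v/np.linalg.norm(v,axis=1)[:,None]
# cone tangency: center dist from camera so half-angle
ha=np.arccos(v[0]@v[1])/2; d=20/np.tan(ha); print("lid centre tool",o+v[2]*d, ha)
```

```text
neck [ 556.19 -243.31  135.  ]
claws [[ 513.27 -222.01  139.5 ]
 [ 600.71 -266.37  139.5 ]] -26.898491493714214 98.04827052070455 [ 556.99 -244.19  139.5 ]
neck w [[ 541.81 -270.72  135.  ]
 [ 570.53 -215.82  135.  ]]
lid centre tool [ -0.16 -26.07  13.21] 0.16644565711491816
```

Run:
```python
from h import *
go((536,-233.6,225),63)
```

```text
pos [ 599.92 -266.29  302.71] head 62.49 offset [-0.001, 0.0774, 0.0721] yaw -0.0090 tilt 0.4147065933963623
```

Request:
{"api": "jog_arm", "payload": {"targets": [{"offset":[-0.001,0,0.035],"yaw":-0.009},{"offset":[-0.001,0,0.072],"yaw":-0.009},{"offset":[-0.001,0.02,0.072],"yaw":-0.009},{"offset":[-0.001,0.05,0.072],"yaw":-0.009},{"offset":[-0.001,0.077,0.072],"yaw":-0.009},{"offset":[-0.001,0.077,0.072],"yaw":-0.009},{"offset":[-0.001,0.077,0.072],"yaw":-0.009},{"offset":[-0.001,0.077,0.072],"yaw":-0.009}]}}

```text
time_s: 6.85
eef_pos: [536.7, -233.6, 227.4]
ee_rot: [-0.602, 0.604, 0.373, -0.367]
force: [-0.6, 0.0, -0.1]
grip_width: 0.463
```

Run:
```python
from h import *
go((536,-233.6,170),63)
c=cap("wrist","w6"); s=cap("scene"); zoom(s,(190,70,390,250),"s6",3.3)
```

```text
pos [ 536.74 -233.58  227.43] head 63.04 offset [-0.0007, 0.0574, 0.0011] yaw 0.0008 tilt 0.5142108670845948
```

View pics/w6.png

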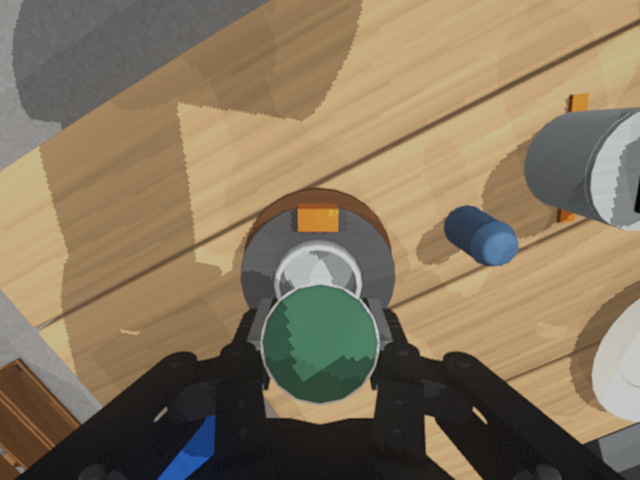

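View pics/s6.png

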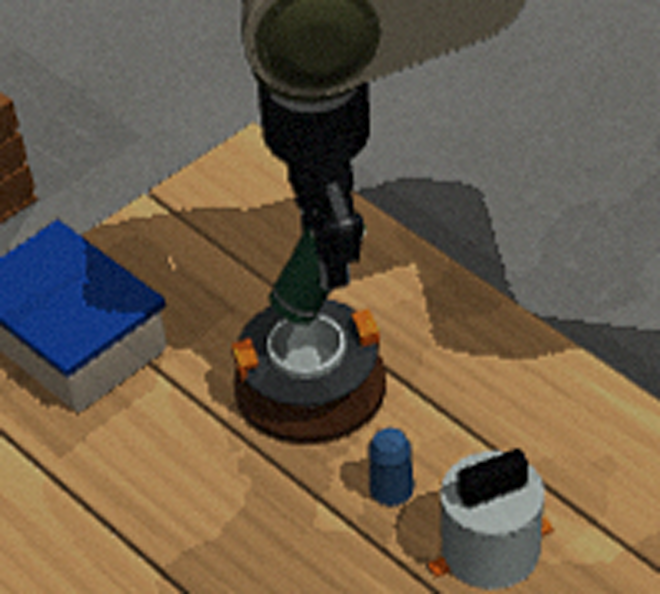

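Request:
{"api": "jog_arm", "payload": {"targets": [{"offset":[-0.001,0.01,0.001],"yaw":0},{"offset":[-0.001,0.02,0.001],"yaw":0},{"offset":[-0.001,0.03,0.001],"yaw":0},{"offset":[-0.001,0.04,0.001],"yaw":0},{"offset":[-0.001,0.045,0.001],"yaw":0},{"offset":[-0.001,0.05,0.001],"yaw":0},{"offset":[-0.001,0.05,0.001],"yaw":0}], "grip_force": 30}}

```text
time_s: 7.53
eef_pos: [535.6, -234.0, 176.2]
ee_rot: [-0.602, 0.604, 0.372, -0.367]
force: [0.1, 0.2, -1.0]
grip_width: 0.456
```

Request:
{"api": "jog_arm", "payload": {"targets": [{"offset":[0,0.004,0],"yaw":0},{"offset":[0,0.008,0],"yaw":0},{"offset":[0,0.008,0],"yaw":0}]}}

```text
time_s: 7.78
eef_pos: [535.4, -233.8, 167.4]
ee_rot: [-0.602, 0.603, 0.372, -0.367]
force: [-0.5, 0.7, -1.3]
grip_width: 0.458
```

Run:
```python
from h import *
go((536,-233.6,169),63)
c=cap("wrist","w7"); s=cap("scene"); zoom(s,(220,120,340,220),"s7",5)
```

```text
pos [ 535.43 -233.85  167.41] head 63.02 offset [0.0005, -0.0016, -0.0004] yaw 0.0004 tilt 0.4284536781745177
```

View pics/w7.png

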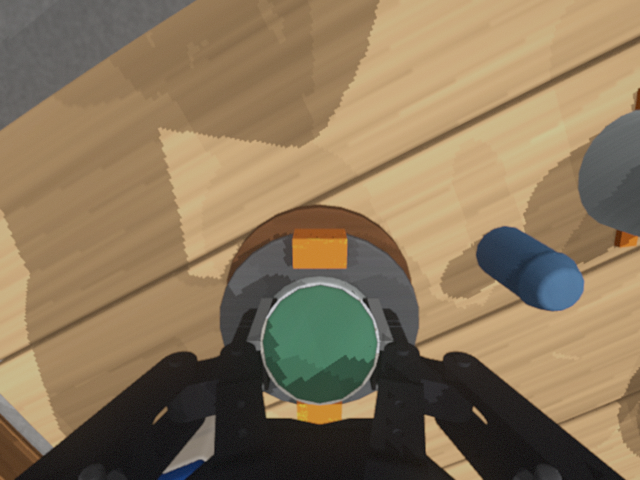

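View pics/s7.png

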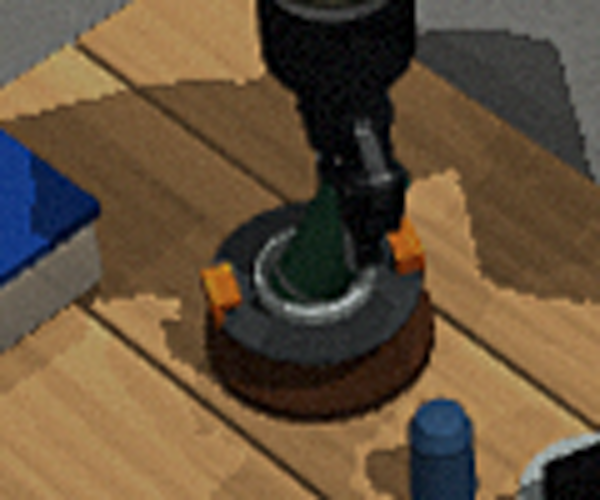

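Request:
{"api": "jog_arm", "payload": {"targets": [{"offset":[0,0,-0.004],"yaw":0},{"offset":[0,0,-0.008],"yaw":0},{"offset":[0,0,-0.012],"yaw":0},{"offset":[0,0,-0.016],"yaw":0},{"offset":[0,0,-0.02],"yaw":0}], "grip_force": 20}}

```text
time_s: 8.3
eef_pos: [551.7, -241.8, 168.5]
ee_rot: [0.604, -0.601, -0.371, 0.368]
force: [-13.2, 6.6, 6.7]
grip_width: 0.461
```

Request:
{"api": "jog_arm", "payload": {"targets": [{"offset":[0,0,-0.003],"yaw":0},{"offset":[0,0,-0.006],"yaw":0},{"offset":[0,0,-0.009],"yaw":0},{"offset":[0,0,-0.011],"yaw":0},{"offset":[0,0,-0.011],"yaw":0}]}}

```text
time_s: 8.72
eef_pos: [560.5, -246.1, 168.5]
ee_rot: [0.606, -0.599, -0.37, 0.369]
force: [-9.1, 5.6, 4.1]
grip_width: 0.459
```

Run:
```python
from h import *
go((557+8*.891,-244.3-8*.454,158),63)
c=cap("wrist","w8"); s=cap("scene"); zoom(s,(220,120,340,220),"s8",5)
s=ctrl.sense(); print(s["force"],s["wrist_torque"])
```

```text
pos [ 560.5  -246.07  168.52] head 63.07 offset [-0.0001, 0.0105, -0.0042] yaw 0.0012 tilt 0.5376549826104393
[-8.85  5.01  4.43] [1.01 1.64 0.05]
```

View pics/w8.png

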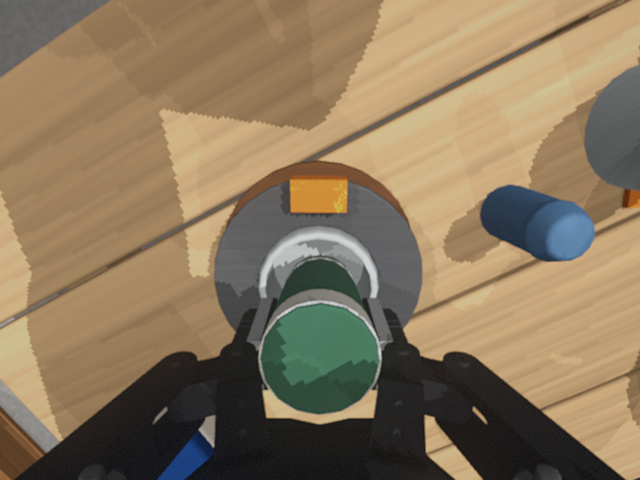

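View pics/s8.png

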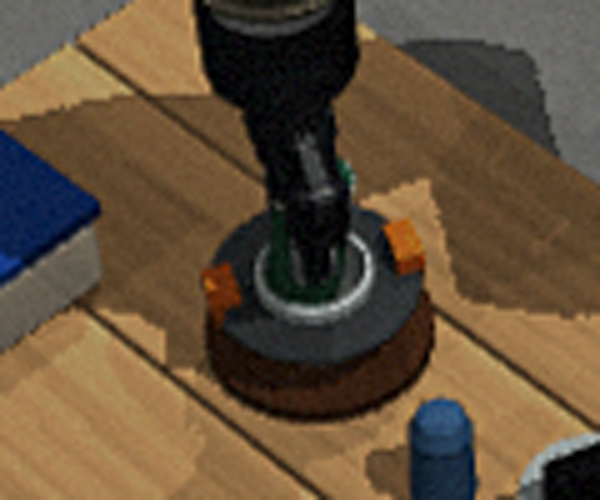

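Request:
{"api": "jog_arm", "payload": {"targets": [{"offset":[0,0,-0.003],"yaw":0},{"offset":[0,0,-0.006],"yaw":0},{"offset":[0,0,-0.006],"yaw":0}]}}

```text
time_s: 9.07
eef_pos: [564.9, -248.1, 168.5]
ee_rot: [0.607, -0.598, -0.37, 0.37]
force: [-8.5, 3.7, 3.7]
grip_width: 0.457
```

Run:
```python
from h import *
go((557+8*.891,-244.3-8*.454,158),63)
c=cap("wrist","w9"); c2=dict(c)
s=ctrl.sense(); print(s["force"],s["wrist_torque"])
# predicted lid outlines in image for tilt th
W=tool()
from math import *
im=cv2.cvtColor(c["img"],cv2.COLOR_RGB2BGR)
for th,col in ((0,(0,0,255)),(5,(255,0,0)),(10,(0,255,255))):
    t=radians(th); ax=np.array([0,-cos(t),sin(t)]); e1=np.array([1,0,0]); e2=np.cross(ax,e1)
    C=np.array([0,-2,0])+27.4*ax
    a=np.linspace(0,2*pi,60)
    P=C+20*np.outer(np.cos(a),e1)+20*np.outer(np.sin(a),e2)
    P=P@W[:3,:3].T+W[:3,3]
    cv2.polylines(im,[proj(c,P).round().astype(int)],True,col,1)
cv2.imwrite("pics/w9o.png",cv2.resize(im[200:460,200:440],None,fx=2.3,fy=2.3))
```

```text
pos [ 564.89 -248.09  168.55] head 63.09 offset [-0.0003, 0.0106, 0.0006] yaw 0.0015 tilt 0.7643118666901464
[-8.16  3.89  3.38] [0.83 1.63 0.03]
```

View pics/w9o.png

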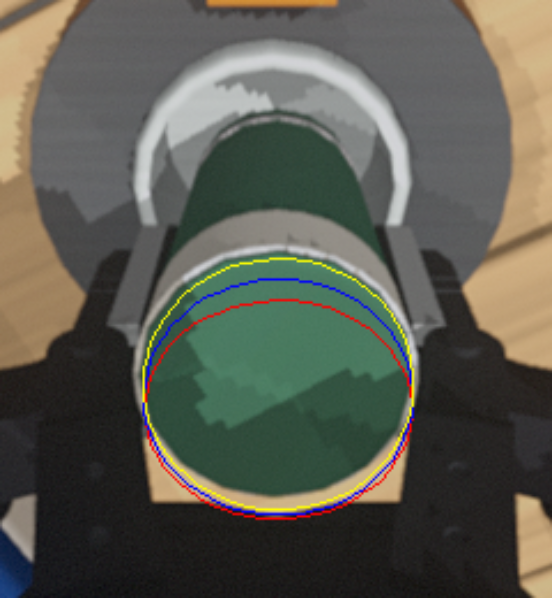

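Request:
{"api": "jog_arm", "payload": {"targets": [{"offset":[0,0.002,-0.002],"yaw":0},{"offset":[0,0.004,-0.003],"yaw":0},{"offset":[0,0.006,-0.003],"yaw":0},{"offset":[0,0.008,-0.003],"yaw":0}]}}

```text
time_s: 9.45
eef_pos: [566.3, -248.6, 160.7]
ee_rot: [0.609, -0.596, -0.369, 0.371]
force: [-9.5, 4.1, 4.8]
grip_width: 0.459
```

Request:
{"api": "jog_arm", "payload": {"targets": [{"offset":[0,0.001,0],"yaw":0},{"offset":[0,0.002,0],"yaw":0},{"offset":[0,0.003,0],"yaw":0}]}}

```text
time_s: 9.7
eef_pos: [566.0, -248.3, 157.9]
ee_rot: [0.609, -0.596, -0.369, 0.371]
force: [-5.2, 2.4, 2.6]
grip_width: 0.46
```

```bash
cat > ov.py <<'E'
from h import *
from math import *
def ov(fn,ths,D=27.4):
    go((557+8*.891,-244.3-8*.454,158),63)
    c=cap("wrist",fn)
    s=ctrl.sense(); print(s["force"],s["wrist_torque"])
    W=tool(); im=cv2.cvtColor(c["img"],cv2.COLOR_RGB2BGR)
    for th,col in zip(ths,((0,0,255),(255,0,0),(0,255,255))):
        t=radians(th); ax=np.array([0,-cos(t),sin(t)]); e1=np.array([1,0,0]); e2=np.cross(ax,e1)
        C=np.array([0,-2,0])+D*ax
        a=np.linspace(0,2*pi,60)
        P=C+20*np.outer(np.cos(a),e1)+20*np.outer(np.sin(a),e2)
        P=P@W[:3,:3].T+W[:3,3]
        cv2.polylines(im,[proj(c,P).round().astype(int)],True,col,1)
    cv2.imwrite(f"pics/{fn}o.png",cv2.resize(im[200:460,200:440],None,fx=2.3,fy=2.3))
E
python3 -c "
from ov import *
ov('w10',(0,5,10))"
```

```text
pos [ 566.01 -248.34  157.89] head 63.11 offset [-0.0005, -0.0001, 0.0019] yaw 0.0019 tilt 1.090751501780069
[-3.33  2.22  1.61] [ 0.48  0.91 -0.  ]
```

View pics/w10o.png

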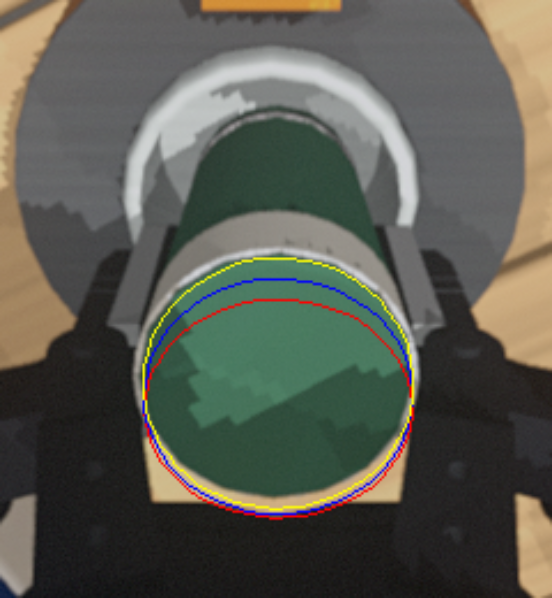

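```bash
cat > fit.py <<'E'
from h import *
from scipy.optimize import least_squares
def fit(c,near,far,bot):
    obs=np.array([near,far,bot])[:,1]
    u=np.array([.891,-.454,0]);Cb=np.array([557,-244.3,80])
    def f(p):
        uu,zz,th=p; ax=-u*np.sin(th)+np.array([0,0,np.cos(th)]); e=u*np.cos(th)+np.array([0,0,np.sin(th)])
        b=Cb+uu*u+np.array([0,0,zz]); P=[b+90*ax-20*e,b+90*ax+20*e,b-20*e]
        return proj(c,P)[:,1]-obs
    r=least_squares(f,[8,17,.1],x_scale=[1,1,.01]); p=r.x
    print("bottom centre u %.1f z %.1f tilt %.1f cost %.3f"%(p[0],p[1],np.degrees(p[2]),r.cost))
E
python3 -c "
from fit import *
c=cap('wrist')
S=lambda x,y:(200+x/2.3,200+y/2.3)
fit(c,S(278,245),S(278,497),S(276,112))
fit(c,S(278,247),S(278,497),S(276,112))
fit(c,S(278,245),S(278,497),S(276,110))
print(tool())
"
```

```text
bottom centre u 11.3 z 19.5 tilt 6.0 cost 0.000
bottom centre u 11.4 z 19.0 tilt 5.8 cost 0.000
bottom centre u 10.7 z 19.7 tilt 5.7 cost 0.000
[[   0.45   -0.01   -0.89  566.  ]
 [   0.89    0.01    0.45 -248.33]
 [   0.01   -1.      0.02  157.68]
 [   0.      0.      0.      1.  ]]
```

Request:
{"api": "jog_arm", "payload": {"targets": [{"offset":[0,0.001,-0.001],"yaw":0},{"offset":[0,0.002,-0.002],"yaw":0},{"offset":[0,0.003,-0.003],"yaw":0},{"offset":[0,0.003,-0.004],"yaw":0}]}}

```text
time_s: 10.13
eef_pos: [568.3, -249.3, 154.6]
ee_rot: [0.611, -0.594, -0.368, 0.372]
force: [-13.0, 6.3, 7.1]
grip_width: 0.457
```

```bash
python3 -c "
from ov import *
ov('w11',(0,5,10))"
```

```text
pos [ 568.3  -249.3   154.61] head 63.13 offset [-0.0006, -0.0033, 0.0044] yaw 0.0022 tilt 1.3921048424503155
[-11.24   5.46   5.76] [1.06 2.12 0.04]
```

View pics/w11o.png

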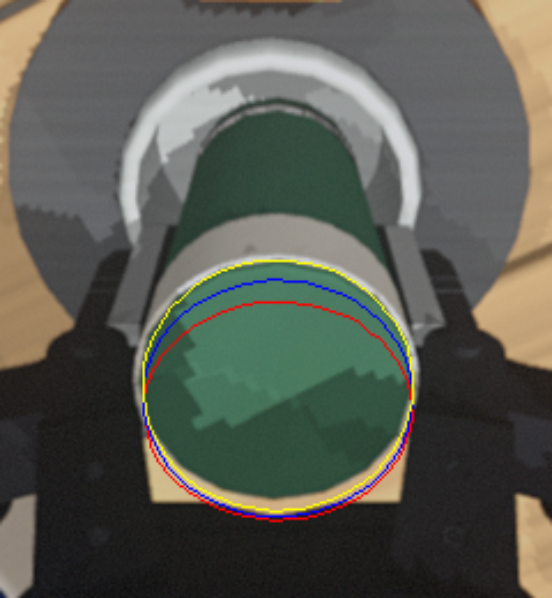

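```bash
python3 -c "
from fit import *
c=cap('wrist')
S=lambda x,y:(200+x/2.3,200+y/2.3)
fit(c,S(278,252),S(278,499),S(276,102))
fit(c,S(278,250),S(278,499),S(276,104))
"
```

```text
bottom centre u 10.7 z 16.9 tilt 3.6 cost 0.000
bottom centre u 11.2 z 17.1 tilt 4.1 cost 0.000
```

Request:
{"api": "jog_arm", "payload": {"targets": [{"offset":[0,0,0],"yaw":0},{"offset":[0,0,0],"yaw":0},{"offset":[0,0,0],"yaw":0},{"offset":[0,0,0],"yaw":0},{"offset":[0,0,0],"yaw":0},{"offset":[0,0,0],"yaw":0},{"offset":[0,0,0],"yaw":0}], "fingers": 0.085}}

```text
time_s: 10.82
eef_pos: [568.4, -249.4, 154.7]
ee_rot: [0.611, -0.594, -0.368, 0.372]
force: [-0.4, -1.1, -1.3]
grip_width: 0.995
```

```bash
python3 -c "
from ov import *
ov('w12',(0,5,10))
print(ctrl.sense()['grip_width'])
print(tool())"
```

```text
pos [ 568.4  -249.44  154.66] head 63.12 offset [-0.0006, -0.0032, 0.0046] yaw 0.0021 tilt 1.3669527395342416
[-0.72  0.69 -0.32] [-0.01 -0.02  0.01]
0.9944300524554627
[[   0.45   -0.02   -0.89  568.36]
 [   0.89    0.02    0.45 -249.42]
 [   0.01   -1.      0.02  154.63]
 [   0.      0.      0.      1.  ]]
```

View pics/w12.png

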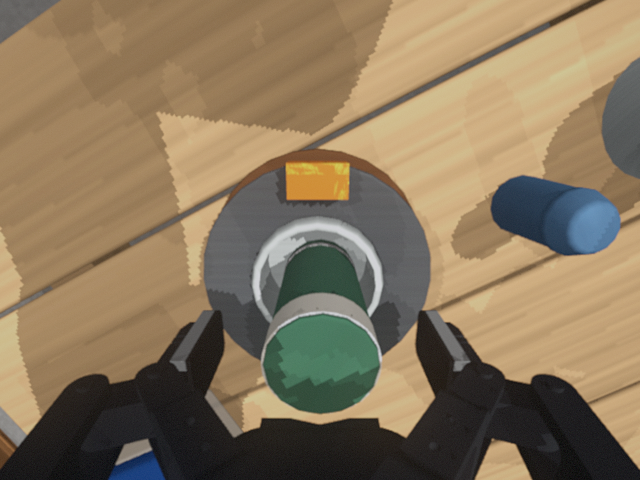

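Request:
{"api": "jog_arm", "payload": {"targets": [{"offset":[0,-0.02,0],"yaw":0},{"offset":[0,-0.05,0],"yaw":0},{"offset":[0,-0.08,0],"yaw":0},{"offset":[0,-0.11,0],"yaw":0},{"offset":[0,-0.13,0],"yaw":0},{"offset":[0,-0.13,0],"yaw":0},{"offset":[0,-0.13,0],"yaw":0}]}}

```text
time_s: 11.45
eef_pos: [570.8, -251.6, 285.2]
ee_rot: [0.61, -0.595, -0.368, 0.372]
force: [-0.0, 0.7, -0.9]
grip_width: 0.994
```

Run:
```python
from h import *
c=cap("wrist","w13"); s=cap("scene"); zoom(s,(220,120,380,260),"s13",4)
print(tool()); go((622,-56,290),63.5)
```

```text
[[   0.45   -0.02   -0.89  570.39]
 [   0.89    0.02    0.45 -251.37]
 [   0.01   -1.      0.03  283.21]
 [   0.      0.      0.      1.  ]]
pos [ 570.39 -251.37  283.21] head 63.12 offset [0.1976, -0.0044, 0.0424] yaw -0.0066 tilt 1.4950732881530069
```

View pics/w13.png

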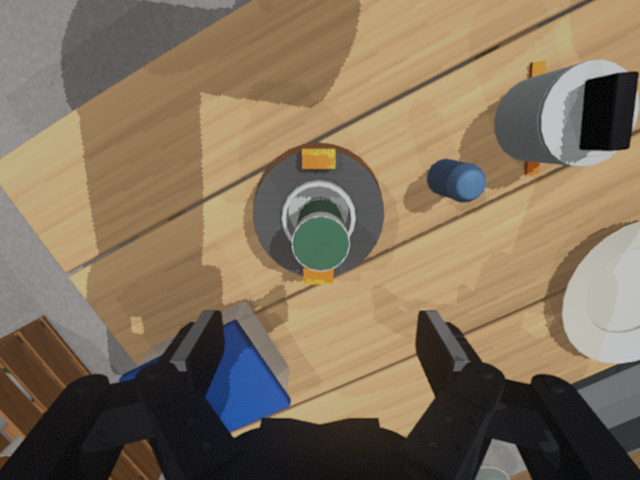

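View pics/s13.png

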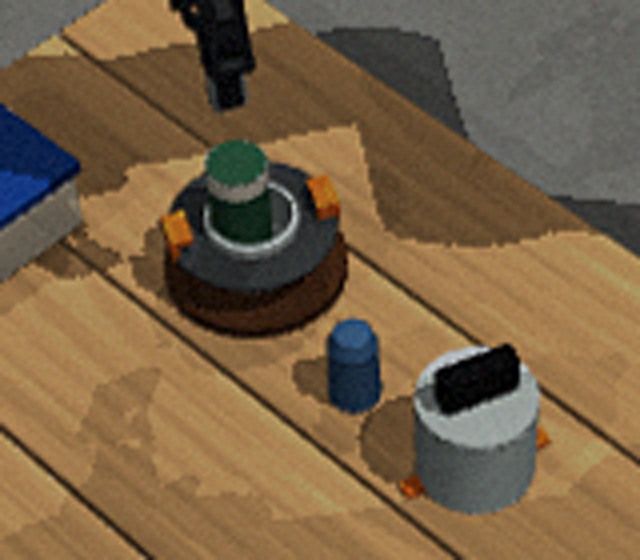

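Request:
{"api": "jog_arm", "payload": {"targets": [{"offset":[0.04,-0.004,0.01],"yaw":0},{"offset":[0.08,-0.004,0.02],"yaw":0},{"offset":[0.12,-0.004,0.03],"yaw":0},{"offset":[0.16,-0.004,0.042],"yaw":-0.007},{"offset":[0.198,-0.004,0.042],"yaw":-0.007},{"offset":[0.198,-0.004,0.042],"yaw":-0.007},{"offset":[0.198,-0.004,0.042],"yaw":-0.007},{"offset":[0.198,-0.004,0.042],"yaw":-0.007},{"offset":[0.198,-0.004,0.042],"yaw":-0.007}]}}

```text
time_s: 12.3
eef_pos: [622.2, -57.0, 288.9]
ee_rot: [0.611, -0.592, -0.369, 0.375]
force: [0.7, 0.6, -0.1]
grip_width: 0.994
```

Run:
```python
from h import *
c=cap("wrist","w14"); zoom(c,(220,60,440,320),"w14z",2.9); print(tool())
```

```text
[[  0.45  -0.02  -0.89 622.17]
 [  0.89   0.02   0.45 -57.14]
 [  0.01  -1.     0.03 289.16]
 [  0.     0.     0.     1.  ]]
```

View pics/w14.png

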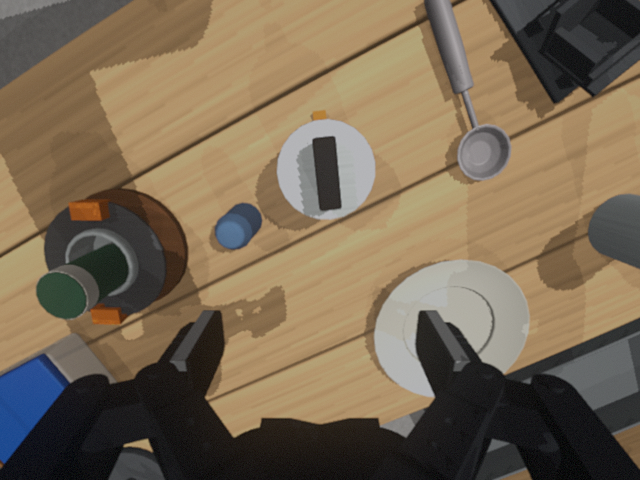

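View pics/w14z.png

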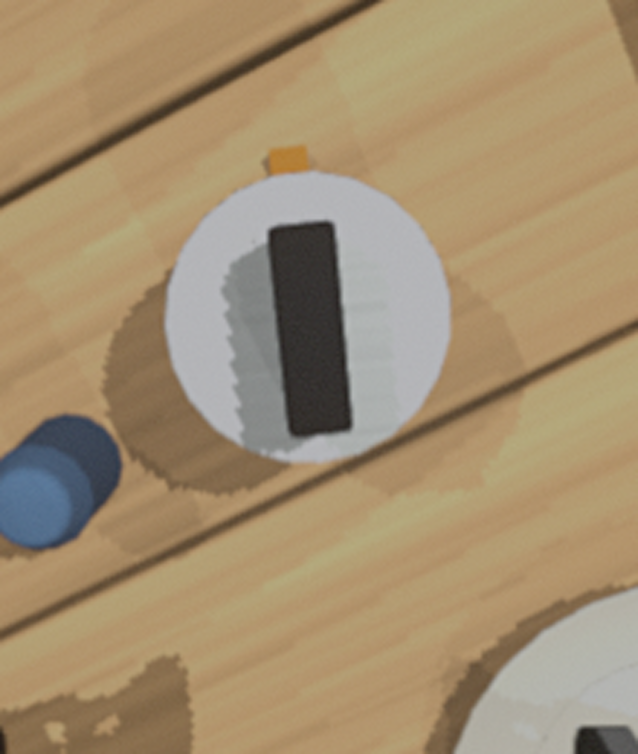

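Run:
```python
from h import *
c=cap("wrist"); Z=lambda x,y:(220+x/2.9,60+y/2.9)
P=onz(c,[Z(269,229),Z(332,222),Z(351,430),Z(291,436)],182)
f=lambda a:np.degrees(np.arctan2(a[1],a[0]))
print(P,P.mean(0)); print(f(P[3]-P[0]),f(P[2]-P[1]),f(P[1]-P[0]),f(P[2]-P[3]),np.linalg.norm(P[3]-P[0]),np.linalg.norm(P[1]-P[0]))
print(onz(c,Z(307.5,317),152))
m=P.mean(0); go((m[0],m[1],175),f((P[3]+P[2]-P[0]-P[1]))+90)
```

```text
[[548.81 -24.73 182.  ]
 [553.86 -11.23 182.  ]
 [599.02 -28.09 182.  ]
 [593.83 -41.66 182.  ]] [573.88 -26.43 182.  ]
-20.604192797755854 -20.478942361773296 69.490251581544 69.09037158270287 48.09753976554336 14.41889231476835
[[572.68 -25.86 152.  ]]
pos [622.23 -57.1  289.34] head 63.42 offset [0.005, 0.1158, 0.054] yaw -0.1054 tilt 1.5225603344807146
```

Request:
{"api": "jog_arm", "payload": {"targets": [{"offset":[0.005,0,0.03],"yaw":-0.105},{"offset":[0.005,0,0.054],"yaw":-0.105},{"offset":[0.005,0.03,0.054],"yaw":-0.105},{"offset":[0.005,0.06,0.054],"yaw":-0.105},{"offset":[0.005,0.06,0.054],"yaw":-0.105},{"offset":[0.005,0.06,0.054],"yaw":-0.105}]}}

```text
time_s: 12.9
eef_pos: [574.6, -28.0, 230.6]
ee_rot: [0.591, -0.572, -0.4, 0.405]
force: [0.1, -0.5, 1.3]
grip_width: 0.997
```

Run:
```python
from h import *
c=cap("wrist","w15"); go((573.5,-26.2,174),69.4)
```

```text
pos [575.38 -28.12 232.06] head 69.38 offset [0.0006, 0.0581, 0.0011] yaw -0.0004 tilt 1.4681100453436335
```

View pics/w15.png

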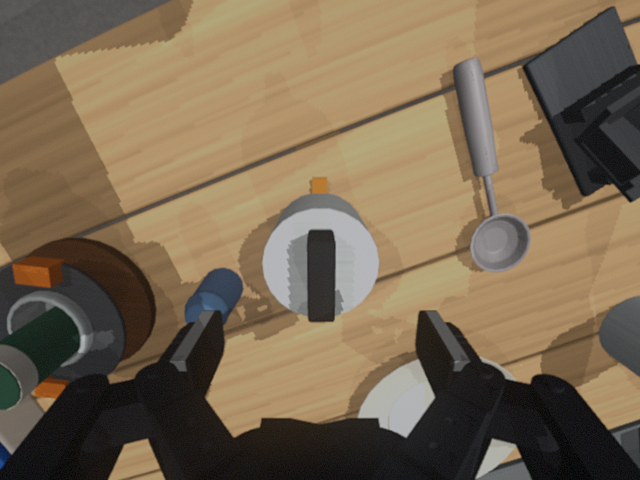

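Handle is vertical in the picture at column 321, aligned with the jaws. Descend.

Request:
{"api": "jog_arm", "payload": {"targets": [{"offset":[0.0005,0.02,0.001],"yaw":0},{"offset":[0.0005,0.04,0.001],"yaw":0},{"offset":[0.0005,0.056,0.001],"yaw":0},{"offset":[0.0005,0.058,0.001],"yaw":0},{"offset":[0.0005,0.058,0.001],"yaw":0},{"offset":[0.0005,0.058,0.001],"yaw":0}]}}

```text
time_s: 13.45
eef_pos: [574.5, -26.7, 176.1]
ee_rot: [0.589, -0.573, -0.401, 0.404]
force: [0.0, -0.6, 0.2]
grip_width: 0.994
```

Run:
```python
from h import *
c=cap("wrist","w16"); go((573.5,-26.2,174),69.4)
```

```text
pos [574.42 -26.67 176.04] head 69.37 offset [0.0001, 0.0021, 0.001] yaw -0.0006 tilt 1.3157552606323026
```

View pics/w16.png

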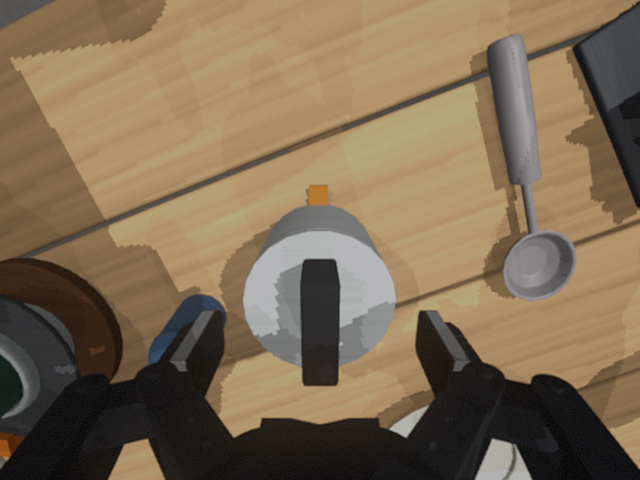

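Request:
{"api": "jog_arm", "payload": {"targets": [{"offset":[0,0,0],"yaw":0},{"offset":[0,0,0],"yaw":0},{"offset":[0,0,0],"yaw":0},{"offset":[0,0,0],"yaw":0},{"offset":[0,0,0],"yaw":0},{"offset":[0,0,0],"yaw":0},{"offset":[0,0,0],"yaw":0},{"offset":[0,0,0],"yaw":0},{"offset":[0,0,0],"yaw":0},{"offset":[0,0,0],"yaw":0}], "fingers": 0.0, "grip_force": 50}}

```text
time_s: 14.33
eef_pos: [574.5, -26.7, 176.3]
ee_rot: [0.589, -0.574, -0.401, 0.404]
force: [0.9, -0.3, 4.1]
grip_width: 0.175
```

Run:
```python
from h import *
c=cap("wrist","w17"); s=ctrl.sense(); print(s["force"],s["wrist_torque"],s["grip_width"]); go((573.5,-26.2,300),69.4)
```

```text
[0.29 0.35 4.61] [-0.11  0.17  0.01] 0.1702197703938929
pos [574.56 -26.66 176.34] head 69.38 offset [0.0013, -0.1236, 0.0036] yaw -0.0004 tilt 1.2825762271700518
```

View pics/w17.png

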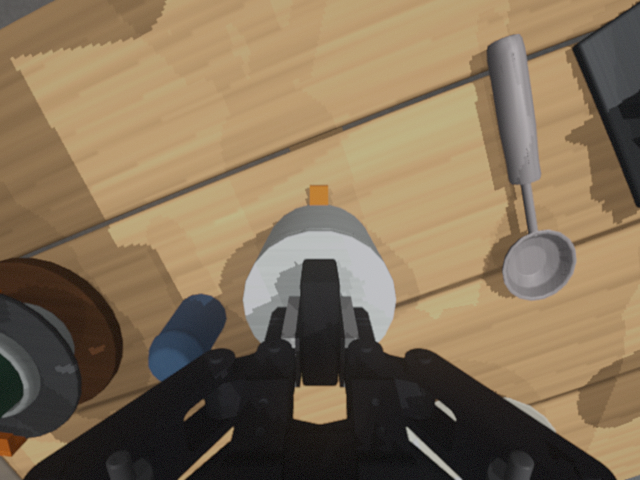

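Run:
```python
from h import *
c=cap("wrist"); W=tool(); Ti=np.linalg.inv(W)
P=onz(c,[(321,260.5),(321,385.5),(244,299),(396,299)],182); P[2:]=onz(c,[(244,299),(396,299)],152)
print(P); print(P@Ti[:3,:3].T+Ti[:3,3]); print((P[0]+P[1])/2)
d=onz(c,[(320,229)],152); print(d)
```

```text
[[542.   -14.26 182.  ]
 [595.48 -34.35 182.  ]
 [557.5  -59.82 152.  ]
 [584.2    9.81 152.  ]]
[[  0.21  -4.97  34.94]
 [  0.26  -6.12 -22.18]
 [-37.26  24.04   3.8 ]
 [ 37.31  24.76   3.32]]
[568.74 -24.31 182.  ]
[[537.71 -12.64 152.  ]]
```

Request:
{"api": "jog_arm", "payload": {"targets": [{"offset":[0,-0.01,0],"yaw":0},{"offset":[0,-0.03,0],"yaw":0},{"offset":[0,-0.05,0],"yaw":0},{"offset":[0,-0.08,0],"yaw":0},{"offset":[0,-0.11,0],"yaw":0},{"offset":[0,-0.135,0],"yaw":0},{"offset":[0,-0.135,0],"yaw":0},{"offset":[0,-0.135,0],"yaw":0}]}}

```text
time_s: 15.1
eef_pos: [576.7, -28.9, 312.0]
ee_rot: [0.589, -0.574, -0.402, 0.403]
force: [-0.3, -0.5, -2.8]
grip_width: 0.173
```

Run:
```python
from h import *
c=cap("wrist","w18"); s=ctrl.sense(); print(s["force"],s["wrist_torque"],s["grip_width"]); go((557,-244.3,310),123); print(tool())
```

```text
[ 0.35  0.1  -3.15] [-0.02 -0.05 -0.01] 0.1757400706770706
pos [576.33 -28.81 310.5 ] head 69.37 offset [-0.2085, -0.0028, -0.0578] yaw -0.9360 tilt 1.3572524119973122
[[  0.35  -0.02  -0.94 576.33]
 [  0.94   0.02   0.35 -28.81]
 [  0.01  -1.     0.02 310.5 ]
 [  0.     0.     0.     1.  ]]
```

View pics/w18.png

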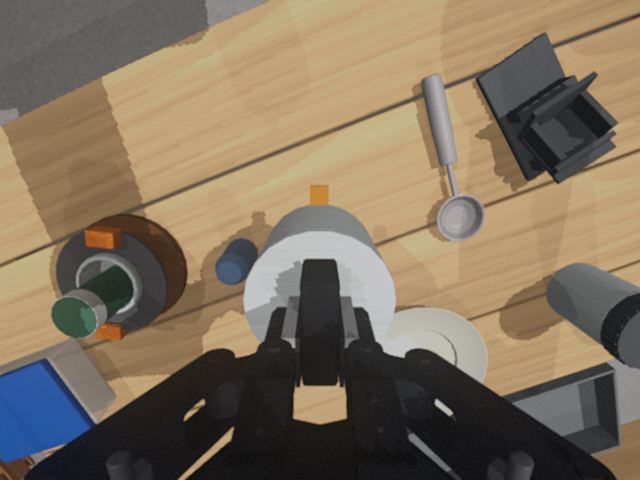

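```bash
cat > capt.py <<'E'
from h import *
W=tool(); R0=W[:3,:3]
h0=69.38
def Ry(h): return R.from_rotvec(-np.radians(h-h0)*R0[:,1]*-1).as_matrix() if 0 else None
E
cat > /dev/null <<'E'
E
cat > capt.py <<'E'
from h import *
# cap-in-tool from grasp (tilt as measured then, saved)
import os
if not os.path.exists("capT.npy"):
    W=tool(); Rg=W[:3,:3]  # same tilt/heading as at grasp
    o=Rg.T@np.array([573.1-574.5,-26.1+26.67,80-176.3]); z=Rg.T@np.array([0,0,1.])
    np.save("capT.npy",np.stack([o,z]))
o,z=np.load("capT.npy")
def aim(C,zc,heading):
    W=tool(); Rw=W[:3,:3]; h=np.degrees(np.arctan2(W[1,0],W[0,0]))
    yaw=-np.radians((heading-h+180)%360-180)
    R1=Rw@R.from_rotvec([0,yaw,0]).as_matrix()
    tgt=np.array([C[0],C[1],zc])-R1@o
    d=Rw.T@(tgt-W[:3,3])/1000
    print("cap now",W[:3,3]+Rw@o,"axis",Rw@z,"| tgt tcp",tgt,"axis",R1@z,"offset",np.round(d,4).tolist(),"yaw %.4f"%yaw)
E
python3 -c "
from capt import *
print(o,z)
aim((556.7,-243.9),215,120)
print(ctrl.sense()['joints'])"
```

```text
[-0.91 96.31 -0.56] [ 0.01 -1.    0.02]
cap now [574.93 -28.24 214.2 ] axis [ 0. -0.  1.] | tgt tcp [ 557.37 -245.01  311.3 ] axis [-0.01 -0.02  1.  ] offset [-0.209, -0.0041, -0.0584] yaw -0.8837
[-0.26  0.41  1.2   0.01  1.55 -1.47]
```

Request:
{"api": "jog_arm", "payload": {"targets": [{"offset":[-0.035,-0.004,-0.01],"yaw":-0.08},{"offset":[-0.07,-0.004,-0.02],"yaw":-0.18},{"offset":[-0.105,-0.004,-0.03],"yaw":-0.28},{"offset":[-0.14,-0.004,-0.04],"yaw":-0.38},{"offset":[-0.175,-0.004,-0.05],"yaw":-0.48},{"offset":[-0.209,-0.004,-0.058],"yaw":-0.58},{"offset":[-0.209,-0.004,-0.058],"yaw":-0.68},{"offset":[-0.209,-0.004,-0.058],"yaw":-0.78},{"offset":[-0.209,-0.004,-0.058],"yaw":-0.82},{"offset":[-0.209,-0.004,-0.058],"yaw":-0.82},{"offset":[-0.209,-0.004,-0.058],"yaw":-0.82},{"offset":[-0.209,-0.004,-0.058],"yaw":-0.82}]}}

```text
time_s: 16.15
eef_pos: [556.9, -244.6, 310.3]
ee_rot: [-0.382, 0.364, 0.603, -0.599]
force: [-0.3, 0.2, -2.1]
grip_width: 0.176
```

```bash
python3 -c "
from capt import *
aim((556.7,-243.9),190,116)
print(ctrl.sense()['joints'])
c=cap('wrist','w19'); s=cap('scene'); zoom(s,(200,80,360,240),'s19',3.7); t=cap('top'); zoom(t,(370,220,500,340),'t19',4.5)
"
```

```text
cap now [ 556.08 -243.48  214.03] axis [-0.01 -0.02  1.  ] | tgt tcp [ 557.53 -245.05  286.3 ] axis [-0.01 -0.02  1.  ] offset [-0.0012, 0.024, -0.0006] yaw 0.0049
[-0.61  0.49  1.09  0.    1.59 -2.64]
```

View pics/w19.png

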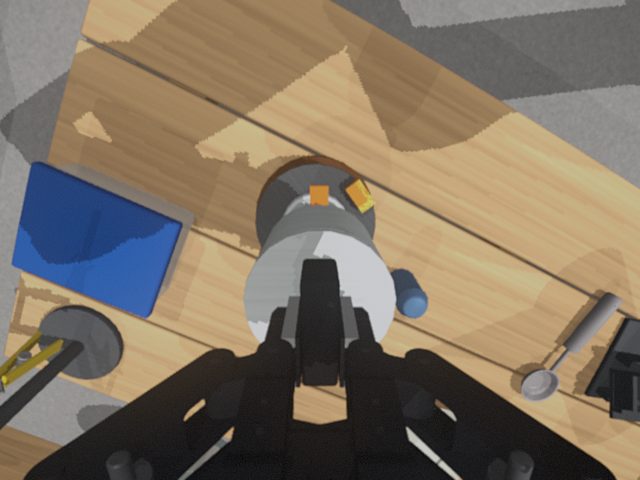

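View pics/s19.png

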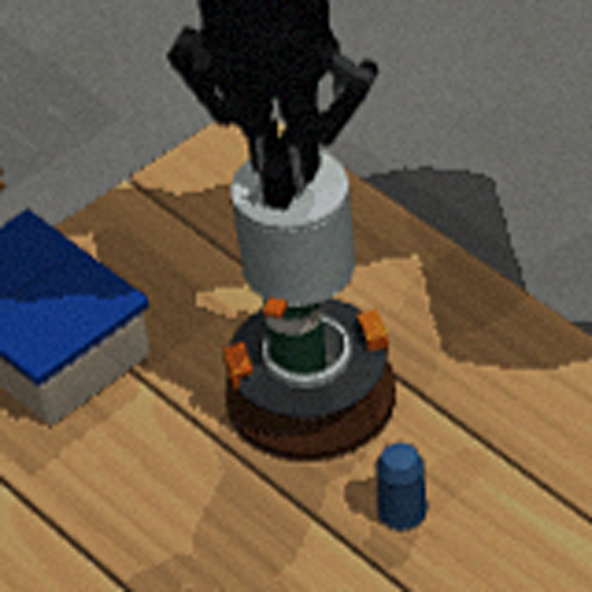

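```bash
python3 -c "
from capt import *
c=cap('wrist'); zoom(c,(240,130,400,240),'w19z',5)
P=onz(c,[(256.5,210),(376,210)],127); print(P,P.mean(0),np.linalg.norm(P[0]-P[1]))
W=tool(); x=W[:3,0]; print('x of flange along tool-x minus base est', (P.mean(0)-np.array([556.7,-243.9,127]))@x)
"
```

```text
[[ 567.64 -300.22  127.  ]
 [ 518.99 -200.45  127.  ]] [ 543.32 -250.33  127.  ] 111.00437841200065
x of flange along tool-x minus base est 0.17123316491044052
```

View pics/w19z.png

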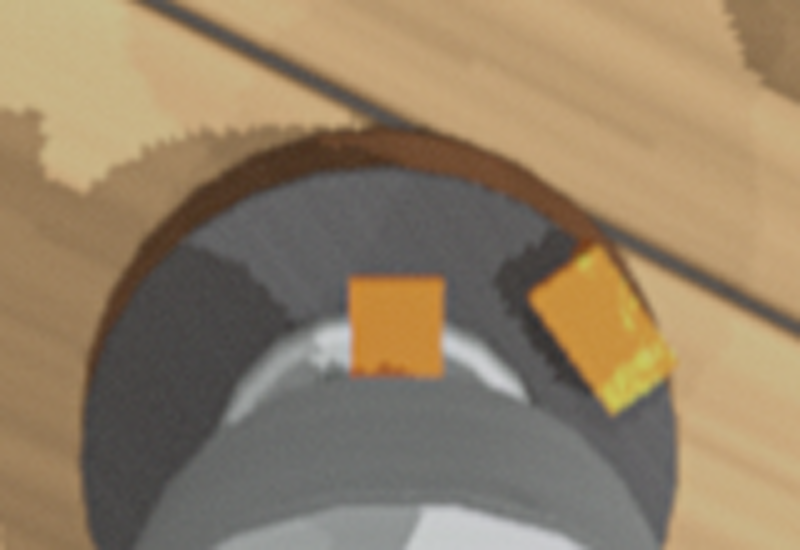

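```bash
python3 -c "
from capt import *
c=cap('wrist'); W=tool(); zt=W[:3,2]; print(zt)
P=onz(c,[(240+385/5,130+168/5)],127)[0]; print('flange near, minus base', (P-np.array([556.7,-243.9,127]))@zt, 'want 57')
co=W[:3,3]+W[:3,:3]@o
Q=onz(c,[(240+397/5,130+277/5)],co[2]+5)[0]; print('tab', (Q-co)@zt,(Q-co)@W[:3,0],'want 50,0')
print(onz(c,[(240+350/5,130+277/5),(240+444/5,130+277/5)],co[2]+5))
aim((556.7,-243.9),135,116)
"
```

```text
[-0.9  -0.44  0.01]
flange near, minus base 56.88016758475974 want 57
tab 50.08849323398048 0.3889488092603705 want 50,0
[[ 513.97 -271.04  219.82]
 [ 508.71 -260.31  219.82]]
cap now [ 556.32 -243.72  214.82] axis [-0.01 -0.02  1.  ] | tgt tcp [ 557.42 -244.96  231.3 ] axis [-0.01 -0.02  1.  ] offset [-0.0021, 0.0798, -0.0009] yaw 0.0059
```

Request:
{"api": "jog_arm", "payload": {"targets": [{"offset":[-0.0005,0.015,0],"yaw":0},{"offset":[-0.001,0.03,0],"yaw":0},{"offset":[-0.0015,0.045,-0.001],"yaw":0},{"offset":[-0.002,0.06,-0.001],"yaw":0},{"offset":[-0.002,0.072,-0.001],"yaw":0},{"offset":[-0.002,0.075,-0.001],"yaw":0},{"offset":[-0.002,0.075,-0.001],"yaw":0},{"offset":[-0.002,0.075,-0.001],"yaw":0}]}}

```text
time_s: 17.07
eef_pos: [557.8, -244.9, 236.9]
ee_rot: [-0.381, 0.365, 0.603, -0.599]
force: [-0.4, 0.7, -1.5]
grip_width: 0.179
```

```bash
python3 -c "
from capt import *
aim((556.7,-243.9),127,116)
s=ctrl.sense(); print(s['force'],s['wrist_torque'])
c=cap('wrist','w20'); zoom(c,(220,120,420,270),'w20z',4)
"
```

```text
cap now [ 557.13 -243.93  140.56] axis [-0.01 -0.02  1.  ] | tgt tcp [ 557.34 -244.91  223.3 ] axis [-0.01 -0.02  1.  ] offset [-0.0001, 0.0136, 0.0003] yaw 0.0059
[-0.36  0.68 -1.47] [-0.01 -0.03 -0.  ]
```

View pics/w20z.png

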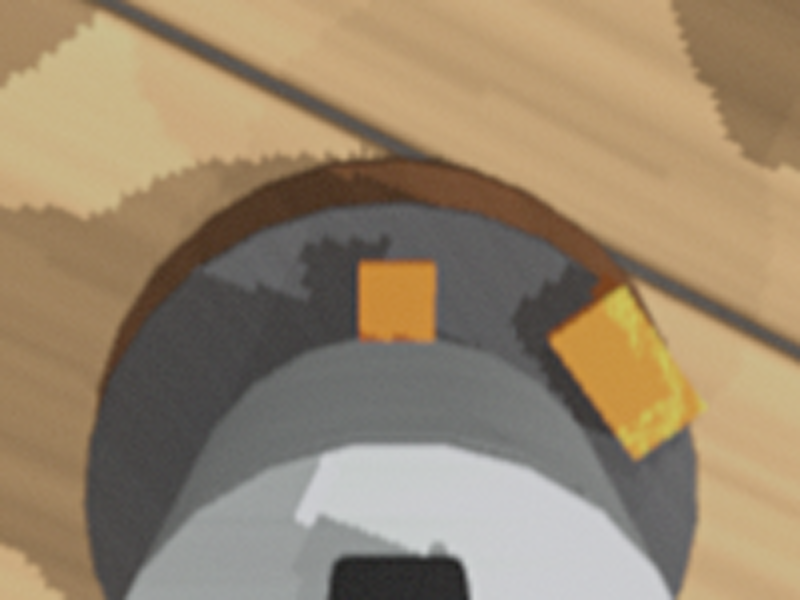

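Request:
{"api": "jog_arm", "payload": {"targets": [{"offset":[0,0.002,0],"yaw":0},{"offset":[0,0.004,0],"yaw":0},{"offset":[0,0.006,0],"yaw":0},{"offset":[0,0.008,0],"yaw":0},{"offset":[0,0.01,0],"yaw":0}]}}

```text
time_s: 17.53
eef_pos: [557.6, -244.9, 226.9]
ee_rot: [-0.381, 0.365, 0.603, -0.599]
force: [-0.1, 0.2, -2.5]
grip_width: 0.173
```

Request:
{"api": "jog_arm", "payload": {"targets": [{"offset":[0,0.001,0],"yaw":0},{"offset":[0,0.002,0],"yaw":0},{"offset":[0,0.003,0],"yaw":0},{"offset":[0,0.003,0],"yaw":0}]}}

```text
time_s: 17.87
eef_pos: [557.7, -244.8, 224.1]
ee_rot: [-0.38, 0.365, 0.603, -0.599]
force: [-0.6, 0.1, -1.4]
grip_width: 0.18
```

```bash
python3 -c "
from capt import *
aim((556.7,-243.9),127,116)
s=ctrl.sense(); print(s['force'],s['wrist_torque'])
c=cap('wrist','w21'); zoom(c,(220,120,420,270),'w21z',4)
s=cap('scene'); zoom(s,(220,100,340,220),'s21',5)
"
```

```text
cap now [ 557.12 -243.81  127.76] axis [-0.01 -0.02  1.  ] | tgt tcp [ 557.27 -244.86  223.31] axis [-0.01 -0.02  1.  ] offset [0.0001, 0.0008, 0.0004] yaw 0.0059
[-0.64  0.11 -1.44] [ 0.09 -0.02  0.02]
```

View pics/w21z.png

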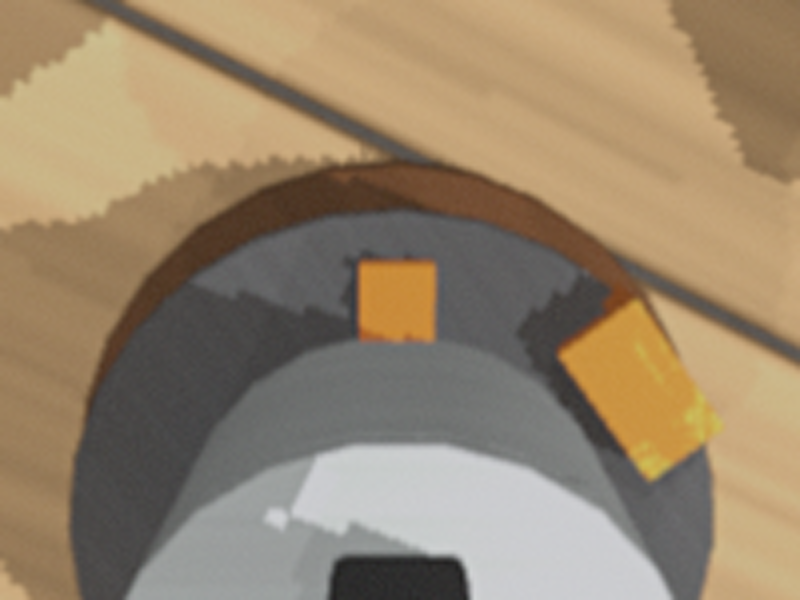

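View pics/s21.png

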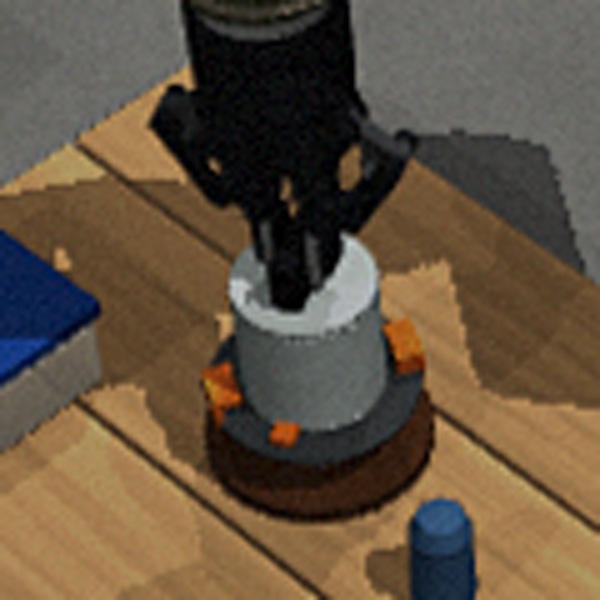

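Request:
{"api": "jog_arm", "payload": {"targets": [{"offset":[0,0.001,0],"yaw":0},{"offset":[0,0.002,0],"yaw":0},{"offset":[0,0.002,0],"yaw":0}]}}

```text
time_s: 18.22
eef_pos: [557.9, -244.6, 223.8]
ee_rot: [-0.38, 0.366, 0.603, -0.599]
force: [-1.4, 3.4, 10.0]
grip_width: 0.174
```

```bash
python3 -c "
from capt import *
aim((556.7,-243.9),127,63.1)
s=ctrl.sense(); print(s['force'],s['wrist_torque'])
"
```

```text
cap now [ 557.52 -243.73  127.52] axis [-0.01 -0.02  1.  ] | tgt tcp [ 557.91 -244.27  223.3 ] axis [-0.  0.  1.] offset [0.0003, 0.0005, -0.0001] yaw 0.9295
[-1.44  3.35 10.03] [ 0.48  0.55 -0.1 ]
```

Request:
{"api": "jog_arm", "payload": {"targets": [{"offset":[0,0,0],"yaw":0.06},{"offset":[0,0,0],"yaw":0.12},{"offset":[0,0,0],"yaw":0.18},{"offset":[0,0,0],"yaw":0.24},{"offset":[0,0,0],"yaw":0.3},{"offset":[0,0,0],"yaw":0.36},{"offset":[0,0,0],"yaw":0.36}]}}

```text
time_s: 18.8
eef_pos: [557.9, -244.7, 223.8]
ee_rot: [-0.482, 0.468, 0.524, -0.523]
force: [-0.0, -1.0, -0.5]
grip_width: 0.177
```

```bash
python3 -c "
from capt import *
aim((556.7,-243.9),127,63.1)
s=ctrl.sense(); print(s['force'],s['wrist_torque'])
c=cap('wrist','w22'); zoom(c,(220,120,420,270),'w22z',4)
"
```

```text
cap now [ 557.25 -244.09  127.48] axis [-0.01 -0.01  1.  ] | tgt tcp [ 557.91 -244.26  223.3 ] axis [-0.  0.  1.] offset [0.0004, 0.0005, -0.0001] yaw 0.5673
[-0.04 -1.03 -0.53] [-0.01  0.06  0.01]
```

View pics/w22z.png

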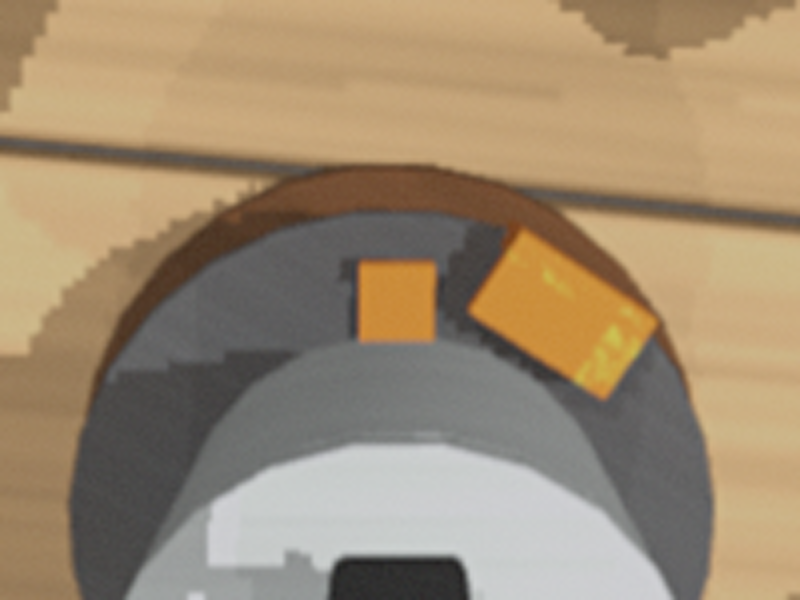

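Request:
{"api": "jog_arm", "payload": {"targets": [{"offset":[0,0.0005,0],"yaw":0.06},{"offset":[0,0.0005,0],"yaw":0.12},{"offset":[0,0.0005,0],"yaw":0.18},{"offset":[0,0.0005,0],"yaw":0.24},{"offset":[0,0.0005,0],"yaw":0.3},{"offset":[0,0.0005,0],"yaw":0.36},{"offset":[0,0.0005,0],"yaw":0.42},{"offset":[0,0.0005,0],"yaw":0.42}]}}

```text
time_s: 19.52
eef_pos: [557.9, -244.8, 223.5]
ee_rot: [0.58, -0.566, -0.413, 0.415]
force: [-0.2, 0.9, 0.4]
grip_width: 0.178
```

```bash
python3 -c "
from capt import *
aim((556.7,-243.9),127,63.1)
s=ctrl.sense(); print(s['force'],s['wrist_torque'])
c=cap('wrist','w23'); zoom(c,(220,120,420,270),'w23z',4)
"
```

```text
cap now [ 556.81 -244.41  127.15] axis [-0.  0.  1.] | tgt tcp [ 557.91 -244.23  223.3 ] axis [-0.  0.  1.] offset [0.0005, 0.0002, 0.0001] yaw 0.1502
[-0.21  0.92  0.36] [-0.02  0.09 -0.  ]
```

View pics/w23z.png

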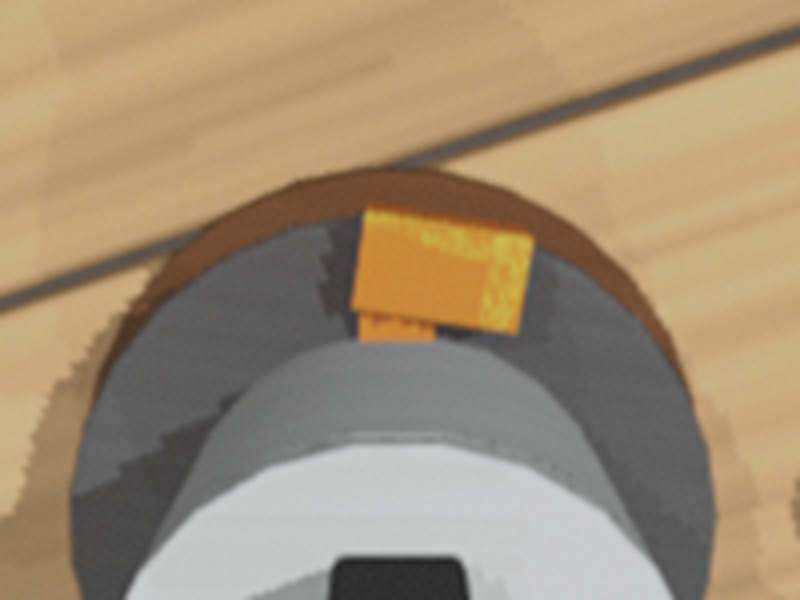

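Tab is under the claw. Turn on to the stop, slightly beyond nominal, watching the torque.

Request:
{"api": "jog_arm", "payload": {"targets": [{"offset":[0,0.0003,0],"yaw":0.04},{"offset":[0,0.0003,0],"yaw":0.08},{"offset":[0,0.0003,0],"yaw":0.11},{"offset":[0,0.0003,0],"yaw":0.135},{"offset":[0,0.0003,0],"yaw":0.15},{"offset":[0,0.0003,0],"yaw":0.15}]}}

```text
time_s: 20.07
eef_pos: [557.9, -244.8, 223.3]
ee_rot: [0.609, -0.595, -0.37, 0.373]
force: [0.2, -0.7, 0.2]
grip_width: 0.178
```

```bash
python3 -c "
from capt import *
aim((556.7,-243.9),127,63.1)
s=ctrl.sense(); print(s['force'],s['wrist_torque'])
"
```

```text
cap now [ 556.66 -244.52  127.01] axis [-0.  0.  1.] | tgt tcp [ 557.9  -244.21  223.3 ] axis [-0.  0.  1.] offset [0.0006, 0.0, 0.0002] yaw 0.0038
[ 0.21 -0.73  0.21] [-0.25  0.18  0.08]
```

Request:
{"api": "jog_arm", "payload": {"targets": [{"offset":[0,0,0],"yaw":0.015},{"offset":[0,0,0],"yaw":0.03},{"offset":[0,0,0],"yaw":0.03},{"offset":[0,0,0],"yaw":0.03}]}}

```text
time_s: 20.4
eef_pos: [557.7, -245.0, 223.3]
ee_rot: [0.614, -0.601, -0.36, 0.364]
force: [-2.4, -2.4, 0.9]
grip_width: 0.176
```

```bash
python3 -c "
from capt import *
aim((556.7,-243.9),127,63.1)
s=ctrl.sense(); print(s['force'],s['wrist_torque'])
c=cap('wrist','w24'); zoom(c,(220,120,420,270),'w24z',4)
"
```

```text
cap now [ 556.45 -244.71  126.99] axis [-0.  0.  1.] | tgt tcp [ 557.94 -244.18  223.3 ] axis [-0.  0.  1.] offset [0.0008, -0.0, 0.0002] yaw -0.0259
[-2.39 -2.4   0.89] [-0.48  0.34  0.09]
```

View pics/w24z.png

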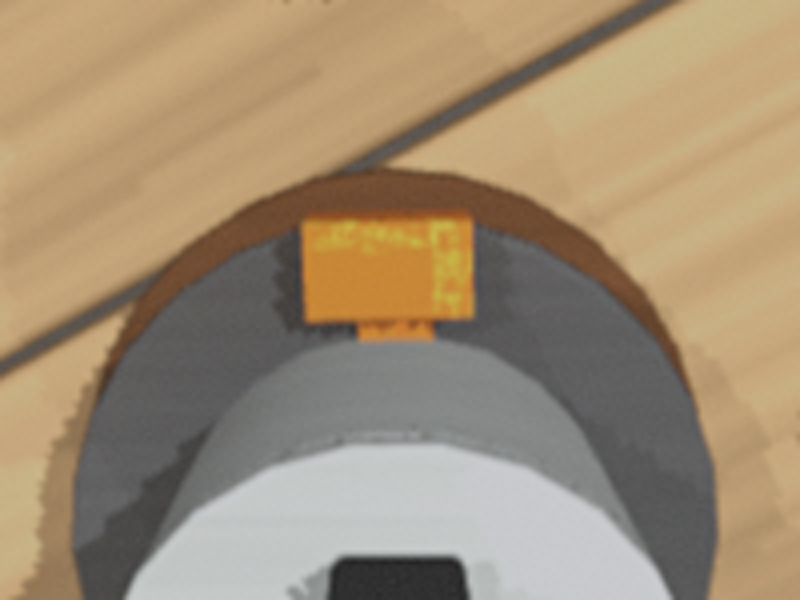

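Request:
{"api": "jog_arm", "payload": {"targets": [{"offset":[0.0005,0,0],"yaw":0.01},{"offset":[0.0005,0,0],"yaw":0.02},{"offset":[0.0005,0,0],"yaw":0.03},{"offset":[0.0005,0,0],"yaw":0.03}]}}

```text
time_s: 20.78
eef_pos: [557.8, -244.8, 223.4]
ee_rot: [0.619, -0.606, -0.351, 0.355]
force: [-4.0, -3.9, 1.2]
grip_width: 0.176
```

```bash
python3 -c "
from capt import *
aim((556.7,-243.9),127,63.1)
s=ctrl.sense(); print(s['force'],s['wrist_torque'])
c=cap('wrist','w25'); zoom(c,(220,120,420,270),'w25z',4)
"
```

```text
cap now [ 556.47 -244.62  127.11] axis [0.   0.01 1.  ] | tgt tcp [ 557.98 -244.09  223.3 ] axis [-0.    0.01  1.  ] offset [0.0007, 0.0001, 0.0002] yaw -0.0555
[-3.96 -3.91  1.16] [-0.89  0.64  1.22]
```

View pics/w25z.png

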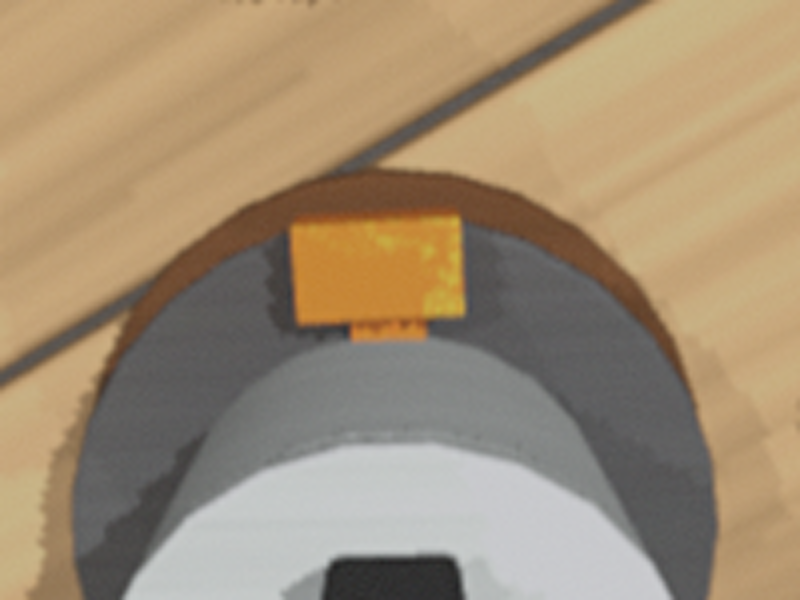

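Request:
{"api": "jog_arm", "payload": {"targets": [{"offset":[0,0,0],"yaw":0},{"offset":[0,0,0],"yaw":0},{"offset":[0,0,0],"yaw":0},{"offset":[0,0,0],"yaw":0},{"offset":[0,0,0],"yaw":0},{"offset":[0,0,0],"yaw":0},{"offset":[0,0,0],"yaw":0},{"offset":[0,0,0],"yaw":0}], "fingers": 0.08}}

```text
time_s: 21.5
eef_pos: [557.8, -244.8, 223.4]
ee_rot: [0.619, -0.606, -0.351, 0.355]
force: [-0.1, -0.0, -0.0]
grip_width: 0.941
```

Request:
{"api": "jog_arm", "payload": {"targets": [{"offset":[0,-0.015,0],"yaw":0},{"offset":[0,-0.035,0],"yaw":0},{"offset":[0,-0.06,0],"yaw":0},{"offset":[0,-0.09,0],"yaw":0},{"offset":[0,-0.1,-0.03],"yaw":0},{"offset":[0,-0.1,-0.05],"yaw":0},{"offset":[0,-0.1,-0.05],"yaw":0},{"offset":[0,-0.1,-0.05],"yaw":0}]}}

```text
time_s: 22.17
eef_pos: [602.7, -271.4, 321.3]
ee_rot: [0.62, -0.606, -0.351, 0.355]
force: [0.0, -0.1, -1.5]
grip_width: 0.938
```

```bash
python3 -c "
from h import *
c=cap('wrist','w26'); zoom(c,(200,60,440,320),'w26z',3)
s=cap('scene','s26'); zoom(s,(220,100,340,220),'s26z',5)
t=cap('top','t26')
print(tool(),ctrl.sense()['grip_width'])
"
```

```text
[[   0.5    -0.01   -0.87  602.06]
 [   0.87    0.01    0.5  -270.77]
 [   0.     -1.      0.02  322.6 ]
 [   0.      0.      0.      1.  ]] 0.9357707053978995
```

View pics/w26z.png

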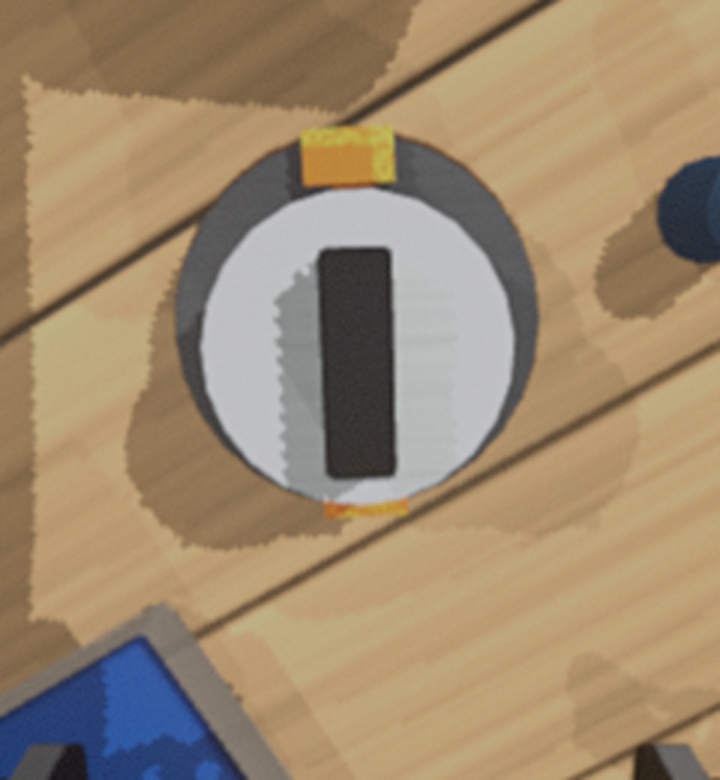

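View pics/s26z.png

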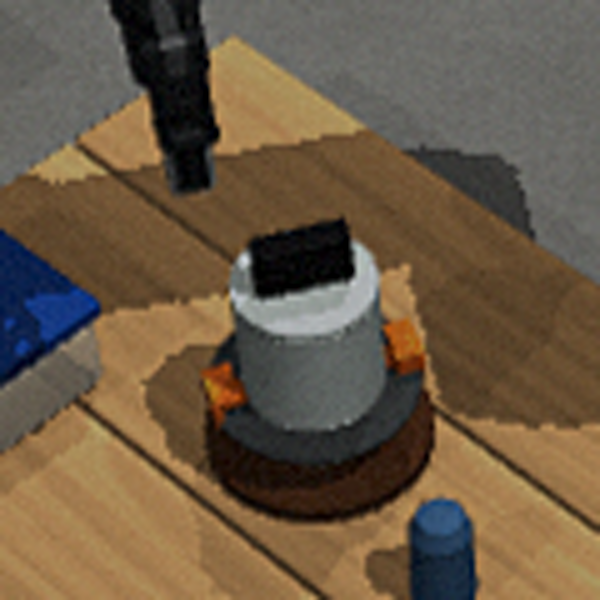

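View pics/t26.png

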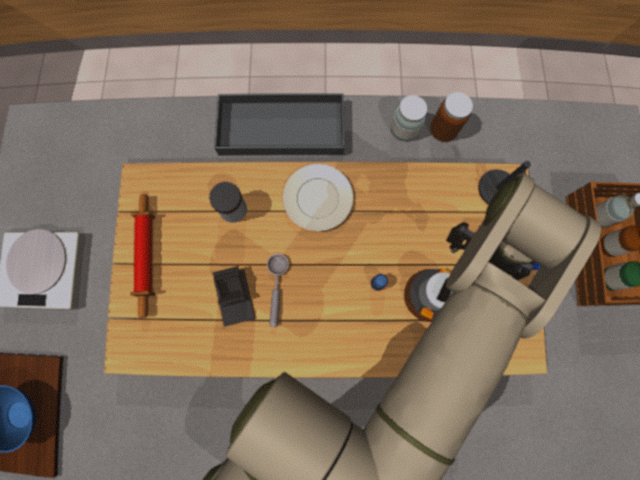

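Run:
```python
from h import *
c=cap("wrist"); Z=lambda x,y:(200+x/3,60+y/3)
f=lambda a:np.degrees(np.arctan2(a[1],a[0]))
P=onz(c,[Z(318,249),Z(390,248),Z(396,475),Z(326,478)],229)
print("handle",f(P[3]-P[0]),f(P[2]-P[1]),P.mean(0))
Q=onz(c,[Z(349,150),Z(366.5,515)],139.5);print("claws",f(Q[1]-Q[0]),np.linalg.norm(Q[1]-Q[0]))
s=ctrl.sense();print(s["time_s"],s["force"])
```

```text
handle -28.65755196798521 -28.019340509863852 [ 556.43 -244.27  229.  ]
claws -27.31625535798665 107.66729574482765
22.3667 [ 0.09  0.18 -0.4 ]
```

```bash
python3 -c "
from rig import ctrl
print(ctrl.finish_job())"
```

```text
the job is handed in; nothing more can be done
None
```

The job is done and handed in after about 22 s of robot time, well under the 72 s limit. It reports no verdict, so success rests on my own checks below.

- **Tin:** I pulled it out of the rack along its axis. The tool cannot tilt, so I stood the tin up by pushing its foot against the bore wall and lowered it to the floor. I let go while it still leaned about 4° with its bottom edge on the floor, and it rocked the last few degrees. The pictures afterwards showed it upright.
- **Cap:** I lowered it with the tabs in the gaps until the force showed about 10 N of contact. The rim read within 1 mm of the flange. I then turned it about 56° clockwise until the torque rose to 1.2 N m and the tabs stopped moving against the claws.
- **Last checks:** The gripper is open, clear of the canister, and feels no force. The cap is centred on the base within about 1 mm, and its handle is within about 1° of the claw line (−28.3° against −27.3°). The plate, roller, spoon, shaker and canister looked unmoved in the last top picture. The arm hid the box there, but the scene camera showed it in place.
- **Disagreements:** The top camera put the cap about 5 mm from where the wrist camera did. I relied on the wrist camera, whose readings agreed with each other. The tool also drifted to about 1.4° of tilt while standing the tin up. It did not get in the way of fitting the cap.

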